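Laser-mark a batch of pens on the V-rest carriage

ROBOT

A 6-joint arm with a two-finger parallel gripper is mounted at the origin on the work surface. World frame = base frame: x ahead of the robot, y to its left, z up, the work surface at z = 0. Lengths are in m, angles in rad, forces in N, time in s.
With the tool pointing down it reaches from about 0.4 to 0.825 m from the base axis. Payload 7 kg.
Tool frame: the origin (TCP) lies on the centre line of the jaws, within the pads' length; the fingertips stand 11 mm ahead of it and the grasp point (between the pads) lies 8 mm behind it; z points along the fingers, y is the direction in which the jaws open and shut (so a half turn about z gives the same grasp; the last joint's range is limited). The gripper opens to 88 mm and grips with 3 to 60 N. Pads are 19 mm wide; open, the fingers measure 130 mm over their backs; the gripper's body (78 mm by 193 mm) begins 47 mm behind the grasp point.
Start: joints at [1.41, 0.359, 0.012, 0, -1.224, -0.288], TCP at [0.293, 0.608, 0.238] pointing down, gripper open.
Joint ranges: [-3.07, 3.07], [-1.43, 2.12], [-1.02, 1.25], [-3.03, 1.67], [-3.05, -0], [-3.03, 3.03]. Speed limits (rad/s): [2.39, 2.39, 3.01, 3.14, 3.14, 3.14].

INTERFACE

Orientations are given as [roll, pitch, yaw] about the fixed x, y, z axes, in that order (R = Rz(yaw) Ry(pitch) Rx(roll)).
In Python, from station import * gives the robot as it stands.
- The arm moves only by the tool play_rows, never from a script. Its argument "targets" is a list of rows, each a list of 7 numbers: the turn, a rotation vector about the world's x, y, z in rad, then the shift along the world's x, y, z in m, then the opening, from 0 (shut) to 1 (fully open). A call has 1 to 12 rows; each row shifts and turns the pose as measured when the row begins; what a row does not reach is not made up. A row lasts 1/8 s, in which the tool goes at most 62.5 mm and 10.7 degrees, less where a joint would pass 70% of its speed; a pose out of reach is approached as far as the arm can. A call is refused whole if a number of a shift passes 0.0625 or a number of a turn 0.188, either way. A call with a gripper value outside its range is refused whole. The fingers move at their own pace and stop on an object; "grip_force" is the grip in N (left out, the last holds). Time passes only in rows, so rows that do not move let the fingers close. It gives the time, the measured TCP pose, the force and the opening at its end, in the units of the state.
- get_state(): the state, without advancing time (a new reading comes with each control period).
- grab_frame(name): name is "scene" or "top" or "wrist"; returns (picture, depth): 400x640x3 uint8, blue, green, red; 400x640 float32, m along the optical axis (not along the pixel's ray), 0 where there is no reading.
- camera_params(name): a dict with "camera_matrix" (3x3 intrinsics, pixels), "extrinsics" (4x4, takes a point from world to camera coordinates); the wrist camera has in their place "hand_eye" (4x4, takes a point from camera to tool coordinates, whose origin is the TCP and whose axes are the flange's). Camera axes: x right, y up, looking along -z (the intrinsics and any distortion apply to the point x, -y, -z); pixel columns grow to the right and rows downward; lengths in m; the calibration is good to about 2 mm. A picture is of the moment at which its call begins: read the wrist's pose just before it. camera_params takes no time and is no camera call.
- job_done(): hands the job in, once; it reports no verdict.
The state is a dict: "t": time; "q": joint angles; "qd": joint speeds; "joint_efforts": joint torques, N m; "eef_pos": TCP position; "ee_rot": TCP orientation; "force": force on the tool from outside, world axes, zero at the start; "moment": the same for the moment, N m; "width": finger opening in m.
Only numpy, scipy, OpenCV 4.12 (cv2) and the standard library are available. Lean on these libraries where they do the work, as an engineer would, in place of code of your own. Each camera call takes 0.05 s, during which the arm holds its last target.

TASK

Draw the carriage all the way out to the loading end and lay every pen on its raised V-rests, one pen to a pair of rests, with the tail (clip end) up against the steel stop plate. Then slide the carriage under the laser until it clicks home in its detent, press the green start button, let go of it and leave the carriage clicked in for at least three seconds while it marks; then draw it all the way back out. Finish by laying all the pens fully inside the green foam-lined tray, without disturbing the loupe, the tweezers or the bangle, and never press start while the carriage is not clicked in.

Things in the scene. Friction and masses are not known exactly. Their poses are not given: they have to be found in the camera images.
- pen_black: Black brass-trimmed pen, 140 mm long, 35 g; straight eight-sided metal barrel, 11 mm across flats. Origin on the axis at mid-length (near the centre of mass); own x axis runs to the tail (clip end) at x = +70 mm; tip at x = -70 mm. Clip: 4 mm wide, at x = +38 to +65 mm, out to 9.4 mm from the axis on the +z side. Starts flat on the grey pad, clip up, tail away from the robot; may be absent.
- pen_red: Dark red steel-trimmed pen, 140 mm long, 35 g; straight eight-sided metal barrel, 11 mm across flats. Origin on the axis at mid-length (near the centre of mass); own x axis runs to the tail (clip end) at x = +70 mm; tip at x = -70 mm. Clip: 4 mm wide, at x = +38 to +65 mm, out to 9.4 mm from the axis on the +z side. Starts flat on the grey pad, clip up, tail away from the robot; may be absent.
- pen_silver: Silver brass-trimmed pen, 140 mm long, 35 g; straight eight-sided metal barrel, 11 mm across flats. Origin on the axis at mid-length (near the centre of mass); own x axis runs to the tail (clip end) at x = +70 mm; tip at x = -70 mm. Clip: 4 mm wide, at x = +38 to +65 mm, out to 9.4 mm from the axis on the +z side. Starts flat on the grey pad, clip up, tail away from the robot; may be absent.
- tail_pen_black (a point): End of the tail button of pen_black, 70 mm along +x from its origin.
- tail_pen_red (a point): End of the tail button of pen_red, 70 mm along +x from its origin.
- tail_pen_silver (a point): End of the tail button of pen_silver, 70 mm along +x from its origin.
- pad: Grey pad, fixed to the bench, 200 (x) x 150 (y) mm, 6 mm thick, on which the unmarked pens start lying roughly along its x axis, about 48 mm apart. Origin at the centre of its underside, on the bench.
- tray: Green shallow tray for the finished pens, fixed to the bench, 200 (x) x 150 (y) mm outside, walls 5 mm thick and 24 mm high above the bench; its yellow foam floor is 11 mm above the bench. Origin at the centre of its underside. Pens fit lying along x.
- machine: Laser marking machine, fixed. Origin on the bench below the middle rests when the carriage is at the loading end; x points away from the robot, across the slide; the carriage slides along -y to the laser. Base plate 12 mm thick, x -120 to +150, y -580 to +130 mm. Column at y = -500 mm; the laser head hangs over y below -175 mm, x within 53 mm, lens 500 mm above the bench, head from 545 to 665 mm.
- carriage (a joint): Travel of the carriage in m: 0 at the loading end (stop, clear of the laser), growing along the machine's -y to 0.220 under the laser (stop). About 2 N of friction; stays put. From about 0.203 a sprung brass roller at its far (+x) edge resists, crest at 0.212, about 7 N in all; beyond it the spring drives it to the stop and holds it: clicked home means above 0.216. Pulling out takes 7 N.
- handle (a point): Middle of the carriage's black bow handle: a round bar 12 mm thick along the machine's x axis, 84 mm long, on two end posts. 105 mm above the bench, 45 mm above the carriage plate, 130 mm to the +y side of rest1. Site axes are parallel to the machine's. Grip it from above, closing across y, between the posts, or push it along y.
- rest0 (a point): Where a pen's origin belongs on the left pair (handle side) of V-rests: pen x axis along this point's x axis, tail (+x) against the stop plate. Moves with the carriage; axes parallel to the machine's. 98 mm above the bench, 38 mm above the carriage plate. Pairs are 60 mm apart in y: open the gripper only part way beside a loaded neighbour.
- rest1 (a point): The same for the middle pair. Each pair is two narrow blue V-posts, 6 mm thick along x and 26 mm wide, centred at x = -28 and +28 mm from the point; the 90 degree V opens upward, 22 mm wide at its mouth, its bottom 8 mm below the point. Between the two posts is clear room for fingers down to the plate.
- rest2 (a point): The same for the right pair (laser side). The steel stop plate's face is at x = +70 mm from the rest points: it is 6 mm thick, runs across all three pairs and its top is 12 mm above the points. A light push of a few newtons is enough to feel it.
- start_top (a point): Centre of the top of the round green start button (28 mm across) on the grey console, 67 mm above the bench when it is up. A red mushroom stop button 60 mm beside it (console's +y) stands 4 mm higher and is not used.
- start (a joint): Travel of the green start button in m, pressed downward: 0 up, 0.006 fully down (about 5 N, springs back). Pressed means beyond 0.004.
- loupe: Steel loupe, 70 x 32 mm and 20 mm high, a bystander. Origin at the centre of its lens barrel's underside.
- tweezers: Steel tweezers lying flat, 120 mm long, a bystander. Origin at the middle of the underside.
- bangle: Brass bangle lying flat, 66 mm across, 10 mm high, a bystander. Origin at the centre of its underside.
There are look-alikes about, which are no part of the job. What is shaped like the pen_black but turquoise is not meant.

How it is judged:
By the outcome, as a careful person would: the job done as asked, in the order asked, and still so for the second after the job is handed in, with the robot touching nothing.
Of pen_black, pen_red, pen_silver only 2 to 3 are there at a start; the rules pass over those that are not, and their reading is None.
At some moment in a run one of pen_black, pen_red, pen_silver may be knocked a few centimetres aside while the robot is not near it.
Once in a run the grip may slacken for a moment while it holds something.
It also fails if it takes over 210 s, if anything falls off the work surface, if the arm or the gripper's body presses on something with over 40 N, if the wrist force passes 120 N, or if a joint passes its speed limit or range.

## Working session

There is one attempt and no reset: what is moved stays moved. The work goes in short steps, Python scripts to look and compute and a tool call to move; the robot and the scene stay as the last step left them, time stands still between calls to the robot, and variables do not carry over. Pictures are saved under pics/ and viewed, and the job is handed in when it is done.

Besides the shell and the picture viewer there is one more tool, called after "Call:" as name(argument=value, ...) on one line, values as JSON. play_rows: Moves the arm, as the interface text tells. Its arguments: {"type":"object","properties":{"targets":{"type":"array","items":{"type":"array","items":{"type":"number"}}},"grip_force":{"type":"number"}},"required":["targets"]}

```bash
ls; mkdir -p pics; cat > h.py <<'E'
from station import *
import numpy as np, cv2
def cap(name,fn):
    s=get_state(); im,d=grab_frame(name); cv2.imwrite('pics/'+fn+'.png',im); np.savez('pics/'+fn+'.npz',im=im,d=d,pos=s['eef_pos'],rot=s['ee_rot']); return s,im,d
E
python3 - <<'E'
from h import *
s=get_state();print(s)
for n in ['scene','top','wrist']:
    cap(n,n+'0'); print(n,camera_params(n))
E
```

```text
pics
{'t': 0.0, 'q': array([ 1.41009102e+00,  3.59356801e-01,  1.10511493e-02, -3.85884582e-04,
       -1.22410084e+00, -2.88104513e-01]), 'qd': array([ 0.00115696, -0.00175928, -0.00079502,  0.00204361,  0.00248329,
        0.00104344]), 'joint_efforts': array([-1.01523074e-03, -5.82722890e+01,  2.93060213e+01,  6.99709520e+00,
        6.92052490e-03, -1.62214396e-04]), 'eef_pos': array([0.2926803 , 0.6077091 , 0.23663234]), 'ee_rot': array([ 3.13994577e+00, -1.09748806e-04, -4.48941139e-01]), 'force': array([-0.57995098, -0.21395062,  1.125476  ]), 'moment': array([-0.01721328, -0.04252221,  0.03714777]), 'width': 0.08764513812559181}
scene {'camera_matrix': array([[363.47328112,   0.        , 325.52335625],
       [  0.        , 363.47328112, 211.13770201],
       [  0.        ,   0.        ,   1.        ]]), 'extrinsics': array([[-0.44040512,  0.89779283, -0.00337178,  0.05119994],
       [-0.64656086, -0.31455515,  0.69499216,  0.3248298 ],
       [ 0.62289837,  0.30825817,  0.7190094 , -1.31715106],
       [ 0.        ,  0.        ,  0.        ,  1.        ]])}
top {'camera_mat
[... 253 characters left out ...]
42, -0.00417371,  0.19005581, -0.50489501],
       [-0.18998425,  0.01358604,  0.98169313, -0.8507721 ],
       [ 0.        ,  0.        ,  0.        ,  1.        ]])}
wrist {'camera_matrix': array([[317.74354943,   0.        , 326.07540932],
       [  0.        , 317.74354943, 196.45185109],
       [  0.        ,   0.        ,   1.        ]]), 'hand_eye': array([[ 3.89358295e-04,  9.62511952e-01,  2.71238991e-01,
         7.40320827e-02],
       [ 9.99999612e-01, -5.88940954e-04,  6.54421265e-04,
        -7.84285694e-04],
       [ 7.89632040e-04,  2.71238631e-01, -9.62511809e-01,
        -1.47290341e-01],
       [ 0.00000000e+00,  0.00000000e+00,  0.00000000e+00,
         1.00000000e+00]])}
```

View pics/scene0.png

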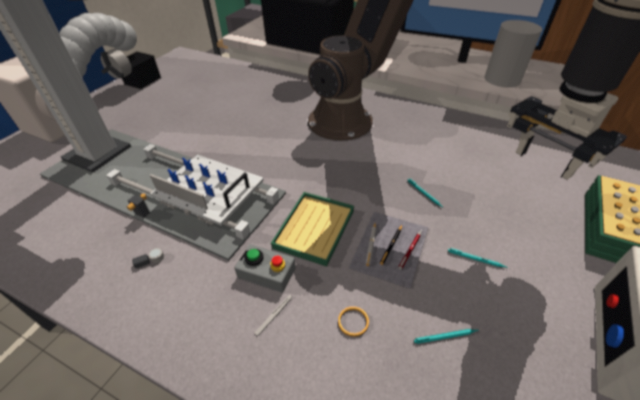

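View pics/top0.png

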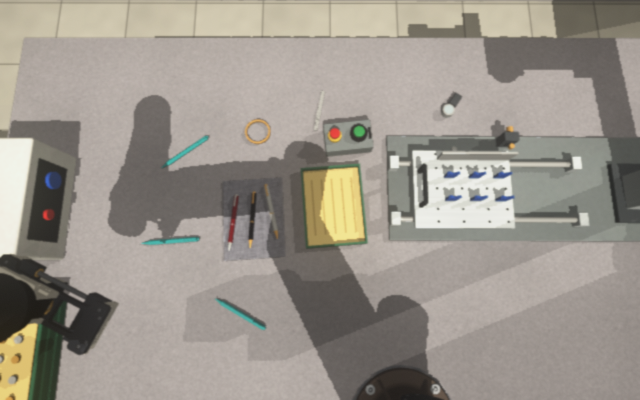

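View pics/wrist0.png

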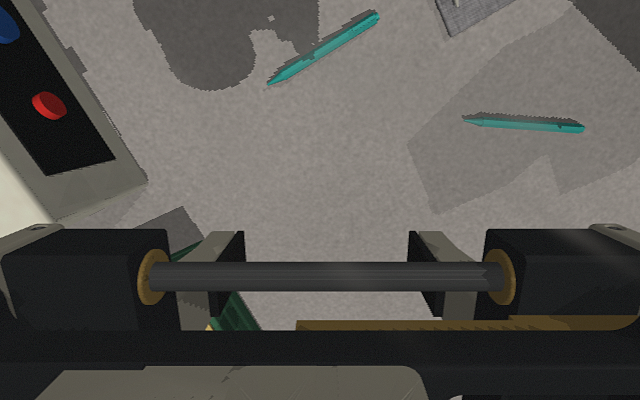

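```bash
cat >> h.py <<'E'
from scipy.spatial.transform import Rotation as Rn
def cam(name,npz=None):
    p=camera_params(name);K=p['camera_matrix']
    if name=='wrist':
        T=np.eye(4);T[:3,:3]=Rn.from_euler('xyz',npz['rot']).as_matrix();T[:3,3]=npz['pos']
        return K,T@p['hand_eye']
    return K,np.linalg.inv(p['extrinsics'])
def ray(K,T,u,v):
    d=np.stack([(np.asarray(u,float)-K[0,2])/K[0,0],-(np.asarray(v,float)-K[1,2])/K[1,1],-np.ones_like(np.asarray(u,float))],-1)
    return T[:3,3],d@T[:3,:3].T
def onplane(K,T,u,v,z):
    o,d=ray(K,T,u,v); t=(z-o[2])/d[...,2]; return o+d*t[...,None]
def withdepth(K,T,u,v,dep):
    o,d=ray(K,T,u,v); return o+d*np.asarray(dep)[...,None]
def proj(K,T,P):
    P=np.atleast_2d(P);c=(P-T[:3,3])@T[:3,:3]; return np.stack([K[0,0]*c[:,0]/-c[:,2]+K[0,2],-K[1,1]*c[:,1]/-c[:,2]+K[1,2]],-1)
E
python3 - <<'E'
import cv2
a=cv2.imread('pics/top0.png')
cv2.imwrite('pics/c1.png',cv2.resize(a[165:270,210:380],None,fx=4.7,fy=4.7,interpolation=cv2.INTER_CUBIC))
cv2.imwrite('pics/c2.png',cv2.resize(a[110:250,380:600],None,fx=3.6,fy=3.6,interpolation=cv2.INTER_CUBIC))
E
```

```text
(no output)
```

View pics/c1.png

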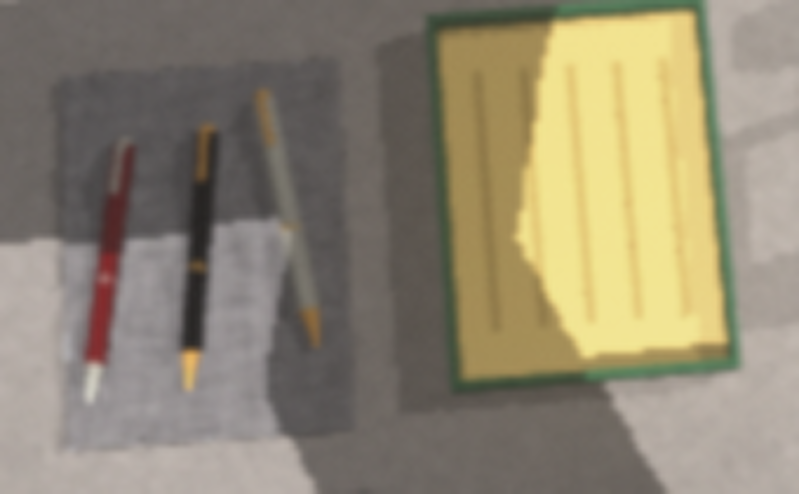

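View pics/c2.png

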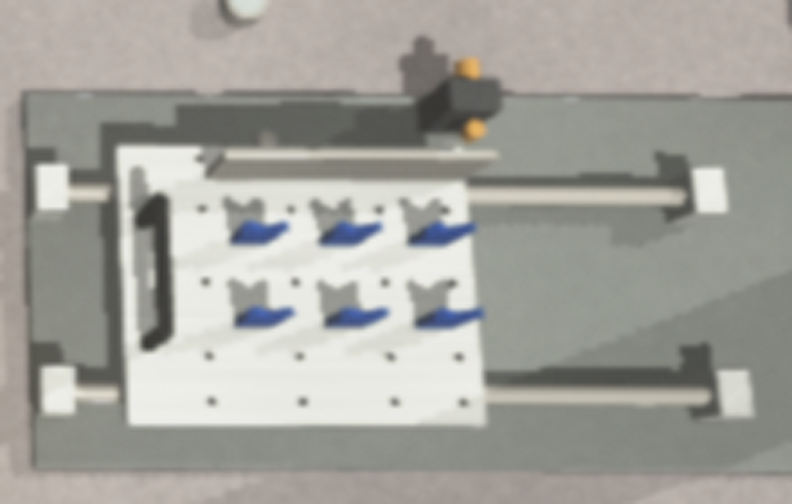

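```bash
python3 - <<'E'
from h import *
z=np.load('pics/top0.npz');im=z['im'];d=z['d'];K,T=cam('top')
print('cam at',T[:3,3])
hsv=cv2.cvtColor(im,cv2.COLOR_BGR2HSV)
V,U=np.mgrid[0:400,0:640]
P=withdepth(K,T,U,V,d)
def show(name,m,box,n=6):
    b=np.zeros_like(m);x0,y0,x1,y1=box;b[y0:y1,x0:x1]=m[y0:y1,x0:x1]
    N,L,S,C=cv2.connectedComponentsWithStats(b.astype(np.uint8))
    for i in np.argsort(-S[1:,4])[:n]+1:
        q=P[L==i];r=cv2.minAreaRect(np.argwhere(L==i)[:,::-1].astype(np.float32))
        print(name,S[i],'px',C[i].round(1),'med',np.median(q,0).round(3),'min',q.min(0).round(3),'max',q.max(0).round(3),'rect',np.round(r[1],1),round(r[2],1))
H,S,Vv=cv2.split(hsv)
show('blue',(H>100)&(H<130)&(S>130),(400,140,540,220))
show('handle',(Vv<60),(400,150,440,220),2)
show('green',(H>45)&(H<80)&(S>90),(320,110,380,160),2)
show('redbtn',((H<8)|(H>172))&(S>150),(320,110,380,160),2)
show('tray',(H>45)&(H<90)&(S>70),(290,155,380,260),2)
show('foam',(H>20)&(H<35)&(S>80),(290,155,380,260),2)
# base plate corners px guess on z=.012
for u,v in [(386,136),(389,241)]: print('corner',onplane(K,T,np.array(u),np.array(v),.012).round(4),P[v+3,u+3].round(3))
# pens depth
for u,v in [(232,235),(252,215),(251,237),(271,215),(265,190)]: print(u,v,P[v,u].round(4))
print('plate',P[225,430],P[225,500])
E
```

```text
cam at [0.33513088 0.17056107 0.92913398]
blue [499 173   9   4  21] px [502.1 174.4] med [ 0.554 -0.24   0.091] min [ 0.554 -0.249  0.079] max [ 0.556 -0.231  0.104] rect [8. 3.] 0.0
blue [448 172   8   4  19] px [450.9 173.9] med [ 0.556 -0.119  0.093] min [ 0.555 -0.129  0.085] max [ 0.559 -0.11   0.102] rect [7. 3.] 0.0
blue [474 173   9   3  18] px [477.2 174.1] med [ 0.555 -0.179  0.093] min [ 0.554 -0.191  0.085] max [ 0.558 -0.172  0.101] rect [2. 8.] 90.0
blue [501 197  11   3  16] px [505.3 197.6] med [ 0.499 -0.238  0.096] min [ 0.498 -0.251  0.084] max [ 0.501 -0.23   0.101] rect [ 2. 10.] 90.0
blue [450 196   6   3  13] px [452.2 197.3] med [ 0.5   -0.117  0.094] min [ 0.499 -0.126  0.09 ] max [ 0.503 -0.112  0.101] rect [5. 2.] 0.0
blue [476 197   6   2  11] px [478.3 197.5] med [ 0.499 -0.177  0.094] min [ 0.498 -0.186  0.089] max [ 0.502 -0.17   0.102] rect [5. 1.] 0.0
handle [419 167   5   5  15] px [420.9 168.9] med [ 0.569 -0.05   0.091] min [ 0.562 -0.052  0.072] max [ 0.572 -0.049  0.109] rect [2.7 5.4] 26.6
green [353 126  12  11 104] px [358.7 131. ] med [0.672
[... 273 characters left out ...]
0.144 0.024] min [0.593 0.128 0.021] max [0.596 0.163 0.026] rect [ 1. 14.] 90.0
tray [347 165  12   3  17] px [352.2 165.4] med [0.598 0.105 0.023] min [0.594 0.09  0.016] max [0.599 0.117 0.026] rect [11.1  1.9] 5.7
foam [ 303  167   62   79 4270] px [333.1 206. ] med [0.496 0.153 0.011] min [0.335 0.077 0.003] max [0.597 0.229 0.929] rect [75.6 57.7] 85.0
corner [0.6793 0.0147 0.012 ] [0.671 0.007 0.013]
corner [0.4082 0.0167 0.012 ] [ 0.402  0.007 -0.   ]
232 235 [0.4247 0.4001 0.0154]
252 215 [0.4735 0.3529 0.0167]
251 237 [0.4195 0.3536 0.0162]
271 215 [0.4725 0.3055 0.0219]
265 190 [0.537  0.3232 0.0137]
plate [ 0.44153551 -0.07358403  0.05780003] [ 0.44026171 -0.237495    0.06130421]
```

Call:
play_rows(targets=[[0, 0, 0.15, 0.03, -0.043, 0, 0.4], [0, 0, 0.15, 0.03, -0.043, 0, 0.4], [0, 0, 0.14, 0.03, -0.043, 0, 0.4], [0, 0, 0, 0.03, -0.043, 0, 0.4], [0, 0, 0, 0.03, -0.043, 0, 0.4], [0, 0, 0, 0.03, -0.043, 0, 0.4], [0, 0, 0, 0, 0, 0, 0.4]])

```text
t: 1.02
eef_pos: [0.4755, 0.3411, 0.234]
ee_rot: [3.137, 0.001, 0.008]
force: [-0.3, 0.8, 0.1]
width: 0.0357
```

```bash
python3 - <<'E'
from h import *
cap('wrist','w1')
E
```

```text
(no output)
```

View pics/w1.png

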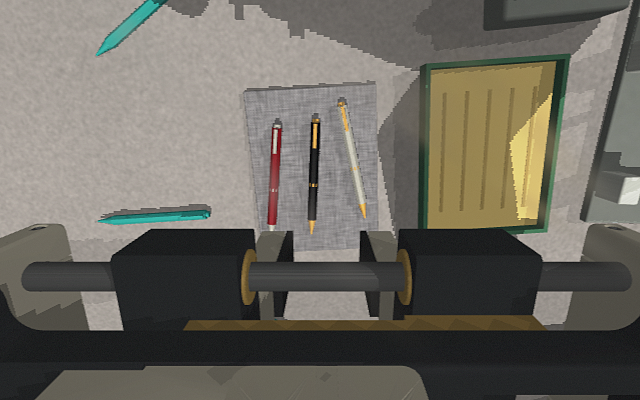

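```bash
cat >> h.py <<'E'
def cloud(name,fn):
    z=np.load('pics/'+fn+'.npz');K,T=cam(name,z);V,U=np.mgrid[0:400,0:640]
    return z['im'],withdepth(K,T,U,V,z['d']),z['d'],K,T
def blobs(im,P,d,zlo,zhi,xr,yr,minA=40,offz=None,K=None,T=None,axz=None,dil=0):
    m=(d>0)&(P[...,2]>zlo)&(P[...,2]<zhi)&(P[...,0]>xr[0])&(P[...,0]<xr[1])&(P[...,1]>yr[0])&(P[...,1]<yr[1])
    m=m.astype(np.uint8)
    N,L,S,C=cv2.connectedComponentsWithStats(m,connectivity=8)
    out=[]
    for i in range(1,N):
        if S[i,4]<minA: continue
        sel=L==i; q=P[sel]; vv,uu=np.nonzero(sel)
        if axz is not None: q=onplane(K,T,uu,vv,axz)
        (cx,cy),(w,h),a=cv2.minAreaRect((q[:,:2]*1000).astype(np.float32))
        c=q[:,:2].mean(0);u,s,vt=np.linalg.svd(q[:,:2]-c,full_matrices=False);ax=vt[0]*np.sign(vt[0,0])
        t=(q[:,:2]-c)@ax; mid=c+ax*(t.min()+t.max())/2
        print('blob px',C[i].round(1),'A',S[i,4],'zmed',np.median(P[sel][:,2]).round(4),'mid',mid.round(4),'len',(t.max()-t.min()).round(4),'yaw',np.arctan2(ax[1],ax[0]).round(4),'bgr',np.median(im[sel],0))
        out.append((mid,ax,q,sel))
    return out
E
python3 - <<'E'
from h import *
im,P,d,K,T=cloud('wrist','w1')
print('pad z',np.median(P[100:140,250:265,2]),'bench',np.median(P[100:200,180:220,2]))
blobs(im,P,d,.0095,.03,(.35,.6),(.25,.46),axz=.0115,K=K,T=T)
im,P,d,K,T=cloud('top','top0')
print('pad z',np.median(P[245:255,228:245,2]))
blobs(im,P,d,.0105,.03,(.35,.6),(.25,.46),axz=.0115,K=K,T=T)
E
```

```text
pad z 0.006280304370436168 bench 0.00038951603272557866
blob px [352.  155.9] A 1054 zmed 0.0163 mid [0.4874 0.3086] len 0.1396 yaw 0.2351 bgr [145. 165. 174.]
blob px [313.7 172.4] A 1009 zmed 0.0164 mid [0.4672 0.3556] len 0.1388 yaw -0.0413 bgr [42. 43. 44.]
blob px [274.3 176. ] A 1015 zmed 0.0164 mid [0.466  0.4023] len 0.1298 yaw -0.0884 bgr [ 65.  64. 127.]
pad z 0.00581868201603597
blob px [271.  209.7] A 233 zmed 0.0157 mid [0.4852 0.3068] len 0.1398 yaw 0.2355 bgr [ 98. 108. 116.]
blob px [252.2 217.7] A 242 zmed 0.0156 mid [0.4641 0.3535] len 0.1371 yaw -0.0397 bgr [49.  55.5 62. ]
blob px [233.  220.1] A 241 zmed 0.0159 mid [0.4606 0.4005] len 0.1347 yaw -0.088 bgr [ 60.  60. 117.]
```

Call:
play_rows(targets=[[0, 0, 0, 0.005, -0.05, 0.002, 0.6], [0, 0, 0, 0.005, -0.05, 0.002, 0.6], [0, 0, 0, 0.005, -0.05, 0.002, 0.6], [0, 0, 0, 0.005, -0.05, 0.002, 0.6], [0, 0, 0, 0.005, -0.05, 0.002, 0.6], [0, 0, 0, 0, -0.05, 0.002, 0.6], [0, 0, 0, 0, -0.05, 0, 0.6], [0, 0, 0, 0, -0.045, 0, 0.6], [0, 0, 0, 0, 0, 0, 0.6]])

```text
t: 2.2
eef_pos: [0.4983, -0.0556, 0.2451]
ee_rot: [3.137, 0.001, 0.021]
force: [0.6, -0.5, 0.4]
width: 0.0523
```

```bash
python3 - <<'E'
from h import *
cap('wrist','w2')
im,P,d,K,T=cloud('wrist','w2')
print('plate z',np.median(P[(P[...,2]>.05)&(P[...,2]<.07)][:,2]))
blobs(im,P,d,.068,.13,(.4,.7),(-.3,.05),minA=60)
E
```

```text
plate z 0.06007184895337114
blob px [475.4  71.7] A 2613 zmed 0.1092 mid [ 0.6041 -0.1833] len 0.1758 yaw 1.5604 bgr [120. 128. 129.]
blob px [323.3 148.9] A 1380 zmed 0.1101 mid [ 0.5338 -0.0524] len 0.0939 yaw -0.0106 bgr [36. 36. 36.]
blob px [399.5 121.5] A 265 zmed 0.0959 mid [ 0.5611 -0.1227] len 0.0285 yaw -1.5626 bgr [145. 118. 106.]
blob px [462.7 123.6] A 304 zmed 0.0948 mid [ 0.5604 -0.183 ] len 0.0304 yaw 1.57 bgr [140. 110. 101.]
blob px [525.5 125.5] A 337 zmed 0.0932 mid [ 0.5598 -0.2427] len 0.0294 yaw -1.5695 bgr [135. 106.  95.]
blob px [393.7 179.3] A 361 zmed 0.0926 mid [ 0.5061 -0.1222] len 0.0289 yaw 1.5644 bgr [122.  61.  27.]
blob px [453.5 181. ] A 389 zmed 0.0912 mid [ 0.5054 -0.1823] len 0.0298 yaw -1.5581 bgr [117.  61.  35.]
blob px [513.5 182.7] A 413 zmed 0.0907 mid [ 0.5048 -0.2419] len 0.0287 yaw -1.5499 bgr [116.  93.  82.]
```

View pics/w2.png

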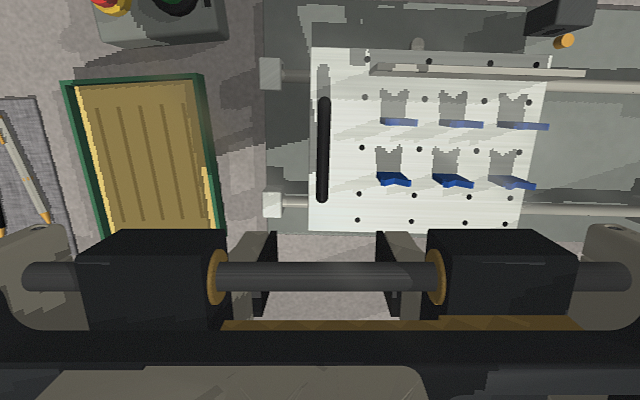

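Call:
play_rows(targets=[[0, 0, -0.03, 0.035, 0.003, 0, 0.6], [0, 0, 0, 0, 0, -0.05, 0.6], [0, 0, 0, 0, 0, -0.05, 0.6], [0, 0, 0, 0, 0, -0.04, 0.6], [0, 0, 0, 0, 0, -0.007, 0.6], [0, 0, 0, 0, 0, 0, 0.0], [0, 0, 0, 0, 0, 0, 0.0], [0, 0, 0, 0, 0, 0, 0.0]], grip_force=25)

```text
t: 3.25
eef_pos: [0.539, -0.0418, 0.0993]
ee_rot: [3.139, -0.008, 0.001]
force: [-0.3, -2.5, -1.1]
width: 0.028
```

Call:
play_rows(targets=[[0, 0, 0, 0, 0, 0, 0.0], [0, 0, 0, 0, 0, 0, 0.0], [0, 0, 0, 0, 0, 0, 0.0]])

```text
t: 3.62
eef_pos: [0.5393, -0.0421, 0.1005]
ee_rot: [3.14, -0.01, 0.0]
force: [1.1, -1.1, -4.6]
width: 0.0114
```

Call:
play_rows(targets=[[0, 0, 0, 0, 0.012, 0, 0.0], [0, 0, 0, 0, 0.015, 0, 0.0], [0, 0, 0, 0, 0.015, 0, 0.0], [0, 0, 0, 0, 0.015, 0, 0.0], [0, 0, 0, 0, 0.008, 0, 0.0], [0, 0, 0, 0, 0.005, 0, 0.0]])

```text
t: 4.38
eef_pos: [0.5394, 0.0192, 0.1004]
ee_rot: [3.118, -0.005, 0.004]
force: [19.6, -51.2, -11.3]
width: 0.0154
```

Call:
play_rows(targets=[[0, 0, 0, 0, -0.002, 0, 0.0], [0, 0, 0, 0, 0, 0, 0.0]])

```text
t: 4.62
eef_pos: [0.5397, 0.016, 0.1004]
ee_rot: [3.115, -0.005, 0.004]
force: [0.3, -0.5, -1.2]
width: 0.0108
```

Call:
play_rows(targets=[[0, 0, 0, 0, 0, 0, 0.5], [0, 0, 0, 0, 0, 0, 0.5], [0, 0, 0, 0, 0, 0.04, 0.5], [0.026, 0, 0, 0, 0, 0.06, 0.5], [0, 0, 0, -0.005, 0.05, 0, 0.4], [0, 0, 0, -0.005, 0.05, 0, 0.4], [0, 0, 0, -0.01, 0.05, 0, 0.4], [0, 0, 0.12, -0.01, 0.05, 0, 0.4], [0, 0, 0.11, -0.015, 0.05, 0, 0.4], [0, 0, 0, -0.01, 0.04, 0, 0.4], [0, 0, 0, 0, 0, 0, 0.4]])

```text
t: 6.0
eef_pos: [0.4798, 0.3237, 0.2068]
ee_rot: [-3.132, -0.009, 0.247]
force: [0.1, -0.4, -0.7]
width: 0.0351
```

```bash
cat > look.py <<'E'
import sys
from h import *
fn=sys.argv[1]; 
s,_,_=cap('wrist',fn); print('tcp',s['eef_pos'].round(4),s['ee_rot'].round(4),'t',s['t'])
im,P,d,K,T=cloud('wrist',fn)
zl,zh,x0,x1,y0,y1,az=map(float,sys.argv[2:9])
blobs(im,P,d,zl,zh,(x0,x1),(y0,y1),axz=az,K=K,T=T,minA=100)
E
python3 look.py w3 .0095 .03 .35 .6 .23 .46 .0115
python3 - <<'E'
from h import *
cap('top','t3')
im,P,d,K,T=cloud('top','t3')
blobs(im,P,d,.085,.13,(.4,.7),(-.3,.05),minA=10)
E
```

```text
tcp [0.4798 0.3237 0.2068] [-3.1316 -0.009   0.247 ] t 6.0
blob px [432.  130.1] A 683 zmed 0.0222 mid [0.5491 0.23  ] len 0.0947 yaw 0.0418 bgr [66. 81. 76.]
blob px [343.3 168.6] A 1186 zmed 0.0163 mid [0.4872 0.3085] len 0.1396 yaw 0.2351 bgr [150. 170. 180.]
blob px [256.6 170.4] A 1210 zmed 0.0164 mid [0.4642 0.4025] len 0.1334 yaw -0.089 bgr [ 63.  60. 130.]
blob px [299.7 174.4] A 1136 zmed 0.0164 mid [0.4721 0.3553] len 0.1302 yaw -0.0404 bgr [52. 54. 56.]
blob px [447.8 153.8] A 424 zmed 0.1067 mid [ 0.6015 -0.1157] len 0.1745 yaw 1.5563 bgr [179. 191. 193.]
blob px [394.6 183.6] A 229 zmed 0.1099 mid [0.5307 0.0157] len 0.0943 yaw -0.014 bgr [86. 93. 95.]
blob px [423.6 173. ] A 50 zmed 0.0952 mid [ 0.5579 -0.0552] len 0.0283 yaw -1.5657 bgr [190.  128.  101.5]
blob px [449.4 173.3] A 51 zmed 0.0952 mid [ 0.5572 -0.1154] len 0.0287 yaw 1.5613 bgr [187. 126. 100.]
blob px [475.3 173.5] A 50 zmed 0.0955 mid [ 0.5565 -0.1758] len 0.0282 yaw 1.5702 bgr [186.5 124.5  99. ]
blob px [424.7 196.6] A 47 zmed 0.0952 mid [ 0.5022 -0.0544] len 0.0269 yaw 1.5575 bgr [189. 133. 108.]
blob px [450.7 196.7] A 46 zmed 0.0951 mid [ 0.5017 -0.1143] len 0.0271 yaw 1.5516 bgr [192.5 134.  109. ]
blob px [476.9 196.9] A 47 zmed 0.0955 mid [ 0.501  -0.1757] len 0.0285 yaw 1.5601 bgr [189. 128. 101.]
```

View pics/w3.png

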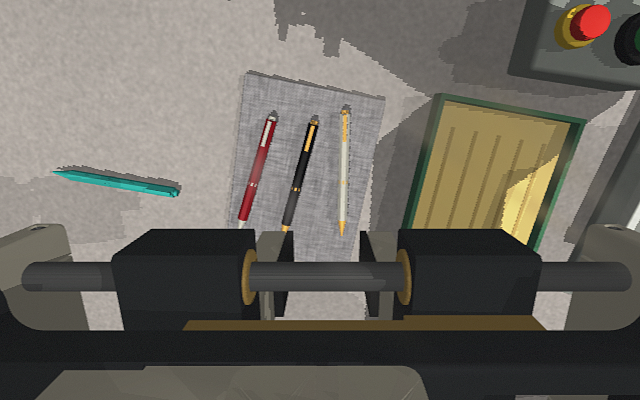

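View pics/t3.png

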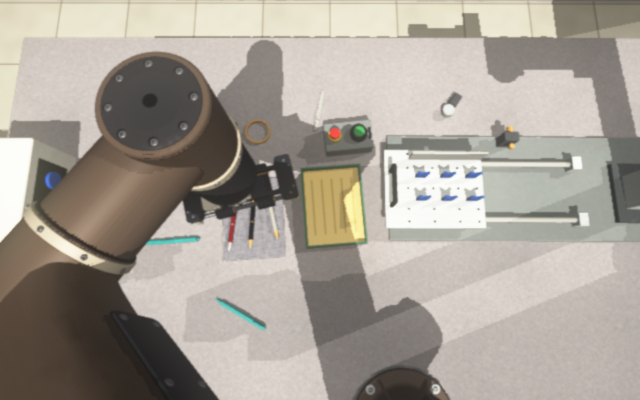

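Call:
play_rows(targets=[[-0.01, 0.008, -0.012, 0.007, -0.0155, -0.03, 0.4], [0, 0, 0, 0, 0, -0.06, 0.4], [0, 0, 0, 0, 0, -0.05, 0.4], [0, 0, 0, 0, 0, 0, 0.4]], grip_force=20)

```text
t: 6.6
eef_pos: [0.4885, 0.3029, 0.0662]
ee_rot: [-3.137, -0.002, 0.229]
force: [-0.1, 0.7, 0.1]
width: 0.0355
```

Call:
play_rows(targets=[[0, 0, 0.006, -0.0015, 0.005, -0.03, 0.4], [0, 0, 0, 0, 0, -0.014, 0.4], [0, 0, 0, 0, 0, -0.002, 0.4], [0, 0, 0, 0, 0, 0, 0], [0, 0, 0, 0, 0, 0, 0], [0, 0, 0, 0, 0, 0, 0], [0, 0, 0, 0, 0, 0, 0]])

```text
t: 7.48
eef_pos: [0.4923, 0.3108, 0.0295]
ee_rot: [-3.131, -0.013, 0.235]
force: [0.2, -0.0, -0.1]
width: 0.0022
```

Call:
play_rows(targets=[[0, 0, 0, 0, 0, 0.01, 0.4], [0.01, 0.01, 0, -0.005, -0.003, 0, 0.4], [0, 0, 0, 0, 0, 0, 0.4], [0, 0, 0, 0, 0, 0, 0.4]])

```text
t: 7.98
eef_pos: [0.4869, 0.3076, 0.0406]
ee_rot: [-3.117, -0.006, 0.235]
force: [-0.3, 0.2, -0.5]
width: 0.0333
```

Call:
play_rows(targets=[[-0.025, 0, 0, 0, 0, -0.01, 0.4], [0, 0, 0, 0, 0, -0.01, 0.4], [0, 0, 0, 0, 0, -0.002, 0.4], [0, 0, 0, 0, 0, 0, 0.4]])

```text
t: 8.48
eef_pos: [0.4867, 0.3074, 0.0173]
ee_rot: [3.138, 0.001, 0.236]
force: [-2.8, -0.9, 10.5]
width: 0.0349
```

Call:
play_rows(targets=[[0, 0, 0, 0, 0, 0.002, 0.4], [0, 0, 0, 0, 0, 0, 0], [0, 0, 0, 0, 0, 0, 0], [0, 0, 0, 0, 0, 0, 0], [0, 0, 0, 0, 0, 0, 0]])

```text
t: 9.1
eef_pos: [0.4863, 0.3071, 0.0182]
ee_rot: [3.137, 0.003, 0.236]
force: [-0.3, 0.1, 2.2]
width: 0.0101
```

Call:
play_rows(targets=[[0, 0, 0, 0, 0, 0.03, 0], [0, 0, 0, 0, 0, 0.06, 0], [0, 0, 0, 0, -0.02, 0.06, 0], [0, 0, -0.12, 0.005, -0.05, 0.02, 0], [0, 0, -0.12, 0.005, -0.05, 0, 0], [0, 0, 0, 0.005, -0.05, 0, 0], [0, 0, 0, 0.005, -0.05, 0, 0], [0, 0, 0, 0.005, -0.05, 0, 0], [0, 0, 0, 0.005, -0.05, 0, 0], [0, 0, 0, 0.004, -0.05, 0, 0], [0, 0, 0, 0.004, -0.05, 0, 0], [0, 0, 0, 0, -0.04, 0, 0]])

```text
t: 10.6
eef_pos: [0.5225, -0.1655, 0.1936]
ee_rot: [3.138, 0.001, -0.006]
force: [1.2, -0.5, 0.1]
width: 0.0104
```

Call:
play_rows(targets=[[0, 0, 0, 0, 0, 0, 0], [0, 0, -0.004, 0.002, -0.003, -0.03, 0], [0, 0, 0, 0, 0, -0.027, 0], [0, 0, 0, 0, 0, 0, 0]])

```text
t: 11.1
eef_pos: [0.5237, -0.1703, 0.1352]
ee_rot: [3.139, 0.001, -0.015]
force: [0.2, -0.1, 0.8]
width: 0.0107
```

```bash
python3 - <<'E'
from h import *
for n in ('wrist','scene'): cap(n,n[0]+'4')
im,P,d,K,T=cloud('wrist','w4')
print(get_state()['eef_pos'],get_state()['ee_rot'])
blobs(im,P,d,.068,.2,(.4,.7),(-.3,.05),minA=60)
a=cv2.imread('pics/s4.png');cv2.imwrite('pics/s4c.png',cv2.resize(a[120:260,90:310],None,fx=3.5,fy=3.5,interpolation=cv2.INTER_CUBIC))
E
```

```text
[ 0.52547672 -0.17044338  0.1374872 ] [ 3.13821852e+00 -2.98013168e-03 -1.42289167e-02]
blob px [217.4  93.4] A 4569 zmed 0.11 mid [ 0.6056 -0.1136] len 0.1753 yaw 1.5607 bgr [102. 110. 111.]
blob px [327.  206.7] A 6163 zmed 0.1345 mid [ 0.5575 -0.171 ] len 0.0749 yaw -0.0201 bgr [78. 87. 89.]
blob px [ 29.6 200.9] A 3666 zmed 0.108 mid [ 0.5597 -0.0349] len 0.1138 yaw -1.5388 bgr [27. 26. 26.]
blob px [139.3 169.9] A 1017 zmed 0.0917 mid [ 0.5626 -0.0539] len 0.0298 yaw 1.5346 bgr [108.  58.  28.]
blob px [234.3 169.6] A 867 zmed 0.0931 mid [ 0.562  -0.1136] len 0.0298 yaw 1.5484 bgr [123.  89.  72.]
blob px [601.  241.1] A 1181 zmed 0.1955 mid [ 0.5573 -0.2514] len 0.0149 yaw -0.2928 bgr [69. 76. 78.]
blob px [150.7 249.7] A 915 zmed 0.0891 mid [ 0.5079 -0.0529] len 0.0287 yaw -1.5619 bgr [72. 42. 23.]
blob px [ 71.4 310.3] A 1034 zmed 0.1955 mid [ 0.5367 -0.0897] len 0.02 yaw -0.013 bgr [66. 73. 75.]
blob px [305.4 304.8] A 455 zmed 0.1712 mid [ 0.5279 -0.1619] len 0.0265 yaw 0.1016 bgr [62. 63. 65.]
blob px [326.5 305.5] A 555 zmed 0.1335 mid [ 0.4946 -0.1697] len 0.0197 yaw -0.0077 bgr [128. 136. 138.]
blob px [347.5 304.6] A 445 zmed 0.1712 mid [ 0.5279 -0.1783] len 0.0266 yaw -0.1226 bgr [32. 32. 33.]
blob px [581.3 310.3] A 1002 zmed 0.1957 mid [ 0.5343 -0.2506] len 0.02 yaw -0.0101 bgr [64. 71. 74.]
blob px [559.6 397. ] A 121 zmed 0.196 mid [ 0.5    -0.2502] len 0.0119 yaw 0.0247 bgr [63. 71. 73.]
```

View pics/w4.png

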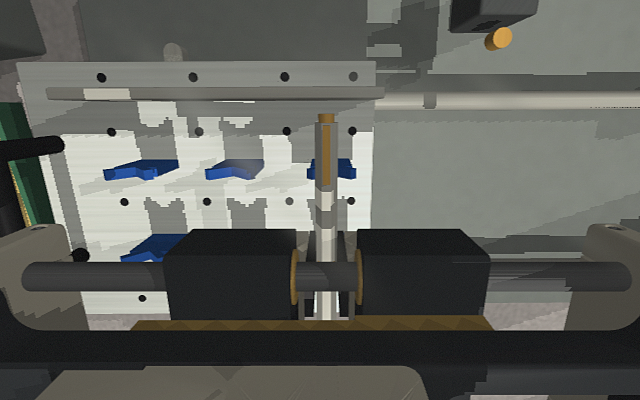

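View pics/s4c.png

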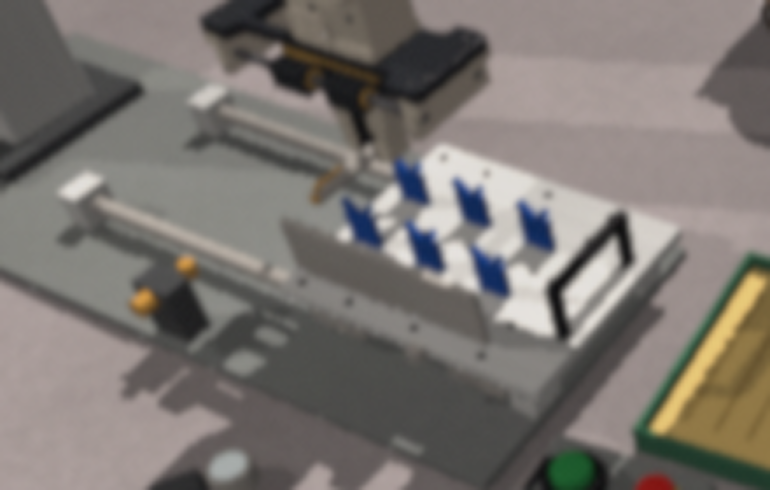

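Call:
play_rows(targets=[[0, 0.002, 0.003, 0, -0.0035, -0.015, 0], [0, 0, 0, 0, 0, -0.01, 0], [0, 0, 0, 0, 0, 0, 0]])

```text
t: 11.58
eef_pos: [0.5268, -0.1736, 0.113]
ee_rot: [3.138, -0.004, -0.01]
force: [0.6, 0.7, 0.6]
width: 0.0104
```

Call:
play_rows(targets=[[0, 0.003, 0, 0, -0.001, -0.004, 0], [0, 0, 0, 0, 0, -0.003, 0], [0, 0, 0, 0, 0, 0, 0]])

```text
t: 11.95
eef_pos: [0.5271, -0.1748, 0.1059]
ee_rot: [3.138, -0.002, -0.01]
force: [0.3, -0.1, -0.1]
width: 0.0108
```

Call:
play_rows(targets=[[0, 0, 0, 0, 0, -0.001, 0], [0, 0, 0, 0, 0, 0, 0]])

```text
t: 12.2
eef_pos: [0.5274, -0.1747, 0.1055]
ee_rot: [3.138, -0.003, -0.01]
force: [0.4, 0.6, -1.2]
width: 0.0108
```

Call:
play_rows(targets=[[0, 0, 0, 0, 0, -0.0015, 0], [0, 0, 0, 0, 0, 0, 0]])

```text
t: 12.45
eef_pos: [0.5278, -0.1746, 0.1045]
ee_rot: [3.138, -0.004, -0.01]
force: [-0.3, 0.3, -0.0]
width: 0.0104
```

Now ease toward the stop plate.

Call:
play_rows(targets=[[0, 0, 0, 0.002, 0, 0, 0], [0, 0, 0, 0.002, 0, 0, 0], [0, 0, 0, 0, 0, 0, 0]])

```text
t: 12.82
eef_pos: [0.531, -0.1746, 0.1043]
ee_rot: [3.138, -0.002, -0.01]
force: [-2.3, 1.3, 3.7]
width: 0.0105
```

Call:
play_rows(targets=[[0, 0, 0, 0.001, 0, 0, 0], [0, 0, 0, 0, 0, 0, 0]])

```text
t: 13.08
eef_pos: [0.531, -0.1746, 0.1043]
ee_rot: [3.138, 0.0, -0.01]
force: [-0.7, 1.7, 3.5]
width: 0.0101
```

Call:
play_rows(targets=[[0, 0, 0, 0.0025, 0, 0, 0], [0, 0, 0, 0, 0, 0, 0]])

```text
t: 13.32
eef_pos: [0.531, -0.1748, 0.1043]
ee_rot: [3.138, 0.005, -0.01]
force: [-0.4, 2.3, 3.3]
width: 0.0107
```

Call:
play_rows(targets=[[0, 0, 0, 0.004, 0, 0, 0], [0, 0, 0, 0, 0, 0, 0]])

```text
t: 13.58
eef_pos: [0.5311, -0.1752, 0.1043]
ee_rot: [3.138, 0.013, -0.011]
force: [0.6, 0.8, 3.7]
width: 0.0106
```

Call:
play_rows(targets=[[0, -0.012, 0, -0.002, 0, 0, 0], [0, 0, 0, 0, 0, 0, 0]])

```text
t: 13.82
eef_pos: [0.53, -0.1752, 0.1043]
ee_rot: [3.138, -0.002, -0.011]
force: [-1.7, 0.8, 2.4]
width: 0.0102
```

```bash
python3 - <<'E'
from h import *
s,_,_=cap('wrist','w5')
print(s['eef_pos'],s['ee_rot'],s['force'])
E
```

```text
[ 0.53003395 -0.17518439  0.10434721] [ 3.13794028e+00 -1.61840402e-03 -1.09375006e-02] [-1.73412973  0.83004649  2.43181826]
```

View pics/w5.png

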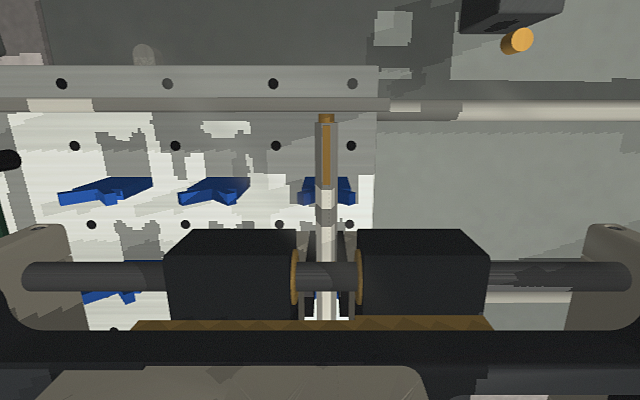

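Call:
play_rows(targets=[[0, 0, 0, 0.002, 0, 0, 0], [0, 0, 0, 0, 0, 0, 0.3], [0, 0, 0, 0, 0, 0, 0.3], [0, 0, 0, 0, 0, 0, 0.35], [0, 0, 0, 0, 0, 0.03, 0.35], [0, 0, 0, 0, 0, 0.06, 0.35], [0, 0, 0, 0, 0, 0, 0.35]])

```text
t: 14.75
eef_pos: [0.5324, -0.1755, 0.1957]
ee_rot: [3.137, 0.001, -0.011]
force: [-0.6, 0.4, -0.6]
width: 0.0305
```

```bash
python3 - <<'E'
from h import *
s,_,_=cap('wrist','w6')
print(s['eef_pos'],s['ee_rot'])
im,P,d,K,T=cloud('wrist','w6')
blobs(im,P,d,.068,.13,(.4,.7),(-.3,.05),minA=60)
m=(abs(P[...,1]+.175)<.002)&(P[...,0]>.55)&(P[...,2]>.068)&(P[...,2]<.14)
i=np.argsort(P[m][:,0]);print(P[m][i][::4].round(4)[-25:])
E
```

```text
[ 0.53236441 -0.17549031  0.19569   ] [ 3.13715258e+00  6.87482401e-04 -1.06030232e-02]
blob px [287.  153.8] A 4895 zmed 0.1043 mid [ 0.5822 -0.134 ] len 0.1971 yaw 0.8903 bgr [138. 150. 153.]
blob px [ 87.2 199. ] A 3120 zmed 0.1083 mid [0.5345 0.0116] len 0.0955 yaw -0.0112 bgr [25. 24. 24.]
blob px [178.3 165.5] A 562 zmed 0.0921 mid [ 0.5626 -0.0555] len 0.0297 yaw 1.5391 bgr [108.5  57.   28. ]
blob px [251.4 165.5] A 500 zmed 0.0936 mid [ 0.5621 -0.1152] len 0.0293 yaw 1.5528 bgr [141. 107.  95.]
blob px [191.6 224.2] A 307 zmed 0.0787 mid [ 0.5082 -0.055 ] len 0.027 yaw 1.5067 bgr [79. 44. 23.]
blob px [259.3 224.9] A 321 zmed 0.0809 mid [ 0.5077 -0.1149] len 0.0266 yaw 1.517 bgr [79. 45. 25.]
[[ 0.5969 -0.1761  0.1075]
 [ 0.5974 -0.1739  0.1033]
 [ 0.5974 -0.1753  0.1042]
 [ 0.5981 -0.1731  0.1028]
 [ 0.5988 -0.1731  0.1006]
 [ 0.5988 -0.1768  0.1026]
 [ 0.5995 -0.1754  0.1015]
 [ 0.6002 -0.1768  0.1013]
 [ 0.6002 -0.1754  0.1025]
 [ 0.6009 -0.1746  0.1006]
 [ 0.6016 -0.1747  0.1002]
 [ 0.6016 -0.1761  0.1024]
 [ 0.6025 -0.1761  0.111 ]
 [ 0.6032 -0.1768  0.1109]
 [ 0.6032 -0.174   0.1107]
 [ 0.6039 -0.174   0.1099]
 [ 0.6045 -0.1768  0.1102]
 [ 0.6046 -0.1733  0.1104]
 [ 0.6052 -0.1754  0.1112]
 [ 0.6059 -0.1761  0.1108]
 [ 0.6059 -0.1733  0.1098]
 [ 0.6066 -0.1747  0.1109]
 [ 0.6073 -0.1755  0.1099]
 [ 0.6079 -0.1769  0.1113]
 [ 0.608  -0.1741  0.1099]]
```

View pics/w6.png

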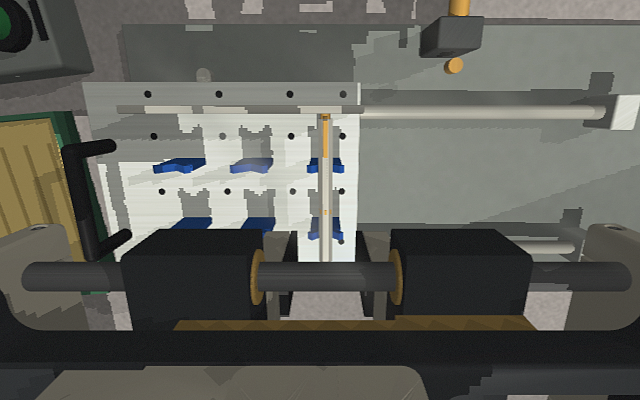

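Call:
play_rows(targets=[[0, 0, 0, -0.004, 0.03, 0.005, 0.35], [0, 0, 0, -0.006, 0.05, 0, 0.35], [0, 0, 0, -0.006, 0.05, 0, 0.35], [0, 0, 0, -0.006, 0.05, 0, 0.35], [0, 0, 0, -0.006, 0.05, 0, 0.35], [0, 0, 0, -0.006, 0.05, 0, 0.35], [0, 0, 0, -0.006, 0.05, 0, 0.35], [0, 0, 0, -0.006, 0.05, 0, 0.35], [0, 0, 0, -0.006, 0.05, 0, 0.35], [0, 0, 0, -0.006, 0.05, 0, 0.35], [0, 0, -0.03, -0.006, 0.05, 0, 0.35], [0, 0, 0, 0, 0, 0, 0.35]])

```text
t: 16.3
eef_pos: [0.458, 0.3695, 0.1854]
ee_rot: [3.132, 0.016, -0.046]
force: [0.2, -0.2, -1.4]
width: 0.0304
```

```bash
python3 look.py w7 .0095 .03 .35 .6 .26 .46 .0115
```

```text
tcp [0.458  0.3695 0.1854] [ 3.1317  0.0163 -0.0462] t 16.3
blob px [338.2 161. ] A 1416 zmed 0.0163 mid [0.4669 0.3556] len 0.1404 yaw -0.0404 bgr [40. 41. 42.]
blob px [292.8 167.9] A 1337 zmed 0.0164 mid [0.4646 0.4024] len 0.1313 yaw -0.0907 bgr [ 59.  57. 133.]
```

Call:
play_rows(targets=[[0.009, -0.016, 0.005, 0.009, -0.014, -0.03, 0.35], [0, 0, 0, 0, 0, -0.06, 0.35], [0, 0, 0, 0, 0, -0.045, 0.35], [0, 0, 0, 0, 0, 0, 0.35]])

```text
t: 16.85
eef_pos: [0.4668, 0.3493, 0.0463]
ee_rot: [3.14, 0.001, -0.043]
force: [0.4, 0.5, 1.1]
width: 0.031
```

Call:
play_rows(targets=[[0, 0, 0.002, 0, 0.006, -0.01, 0.35], [0, 0, 0, 0, 0, -0.01, 0.35], [0, 0, 0, 0, 0, -0.003, 0.35], [0, 0, 0, 0, 0, 0, 0.35]])

```text
t: 17.35
eef_pos: [0.4691, 0.3574, 0.0266]
ee_rot: [-3.138, -0.003, -0.041]
force: [1.2, 0.4, 0.0]
width: 0.0303
```

Call:
play_rows(targets=[[0, 0, 0, -0.002, -0.002, -0.005, 0.35], [0, 0, 0, 0, 0, -0.0025, 0.35], [0, 0, 0, 0, 0, 0, 0.35]])

```text
t: 17.73
eef_pos: [0.4672, 0.3558, 0.0197]
ee_rot: [-3.136, -0.004, -0.04]
force: [0.3, 0.3, 1.3]
width: 0.0304
```

Call:
play_rows(targets=[[-0.003, 0.004, 0, 0, 0, -0.001, 0.35], [0, 0, 0, 0, 0, 0, 0], [0, 0, 0, 0, 0, 0, 0], [0, 0, 0, 0, 0, 0, 0], [0, 0, 0, 0, 0, 0, 0]])

```text
t: 18.35
eef_pos: [0.4674, 0.356, 0.0188]
ee_rot: [-3.14, 0.0, -0.04]
force: [0.4, -0.9, -0.2]
width: 0.0101
```

Call:
play_rows(targets=[[0, 0, 0, 0, 0, 0.03, 0], [0, 0, 0, 0, 0, 0.06, 0], [0, 0, 0.03, 0.005, -0.02, 0.06, 0], [0, 0, 0, 0.006, -0.05, 0.02, 0], [0, 0, 0, 0.006, -0.05, 0, 0], [0, 0, 0, 0.006, -0.05, 0, 0], [0, 0, 0, 0.006, -0.05, 0, 0], [0, 0, 0, 0.006, -0.05, 0, 0], [0, 0, 0, 0.006, -0.05, 0, 0], [0, 0, 0, 0.006, -0.05, 0, 0], [0, 0, 0, 0.006, -0.05, 0, 0], [0, 0, 0, 0.003, -0.04, 0, 0]])

```text
t: 19.85
eef_pos: [0.5222, -0.1165, 0.1953]
ee_rot: [-3.139, -0.005, -0.003]
force: [1.6, 0.4, 0.4]
width: 0.0106
```

Call:
play_rows(targets=[[0, 0, 0, 0, 0, 0, 0]])

```text
t: 19.98
eef_pos: [0.5218, -0.1188, 0.1951]
ee_rot: [-3.14, -0.005, -0.007]
force: [-0.6, 0.5, -0.2]
width: 0.0106
```

Call:
play_rows(targets=[[0, 0.004, -0.003, 0.003, 0.0035, -0.03, 0], [0, 0, 0, 0, 0, -0.03, 0], [0, 0, 0, 0, 0, -0.015, 0], [0, 0, 0, 0, 0, 0, 0]])

```text
t: 20.48
eef_pos: [0.5251, -0.1142, 0.1193]
ee_rot: [-3.139, -0.003, -0.01]
force: [-1.0, -0.8, -0.0]
width: 0.0105
```

Call:
play_rows(targets=[[-0.003, 0.003, 0, 0, -0.001, -0.008, 0], [0, 0, 0, 0, 0, -0.004, 0], [0, 0, 0, 0, 0, 0, 0]])

```text
t: 20.85
eef_pos: [0.5266, -0.1147, 0.1087]
ee_rot: [3.141, -0.003, -0.009]
force: [-0.2, -0.1, -0.2]
width: 0.0105
```

Call:
play_rows(targets=[[0, 0.002, 0, 0, -0.0003, -0.003, 0], [0, 0, 0, 0, 0, -0.001, 0], [0, 0, 0, 0, 0, 0, 0]])

```text
t: 21.22
eef_pos: [0.5271, -0.1151, 0.1051]
ee_rot: [3.141, -0.002, -0.009]
force: [0.0, -0.4, 0.1]
width: 0.0103
```

Call:
play_rows(targets=[[0, 0, 0, 0.002, 0, -0.001, 0], [0, 0, 0, 0.002, 0, 0, 0], [0, 0, 0, 0.0015, 0, 0, 0], [0, 0, 0, 0, 0, 0, 0]])

```text
t: 21.72
eef_pos: [0.5309, -0.1154, 0.105]
ee_rot: [3.141, 0.001, -0.009]
force: [0.6, -0.1, -0.4]
width: 0.0105
```

Call:
play_rows(targets=[[0, 0, 0, 0.002, 0, 0, 0], [0, 0, 0, 0.001, 0, 0, 0], [0, 0, 0, 0, 0, 0, 0]])

```text
t: 22.1
eef_pos: [0.5332, -0.1155, 0.1049]
ee_rot: [3.14, 0.003, -0.009]
force: [-0.7, 1.7, 3.1]
width: 0.0105
```

Call:
play_rows(targets=[[0, 0, 0, 0.002, 0, 0, 0], [0, 0, 0, 0, 0, 0, 0]])

```text
t: 22.35
eef_pos: [0.5332, -0.1156, 0.1049]
ee_rot: [3.14, 0.007, -0.01]
force: [-1.9, -0.4, 1.6]
width: 0.011
```

Call:
play_rows(targets=[[0, -0.005, 0, 0.0005, 0, -0.0005, 0], [0, 0, 0, 0, 0, 0, 0.3], [0, 0, 0, 0, 0, 0, 0.3], [0, 0, 0, 0, 0, 0, 0.33], [0, 0, 0, 0, 0, 0.03, 0.33], [0, 0, 0, 0, 0, 0.06, 0.33], [0, 0, 0, 0, 0, 0, 0.33]])

```text
t: 23.22
eef_pos: [0.5349, -0.1157, 0.1965]
ee_rot: [3.14, 0.001, -0.009]
force: [-0.4, -0.1, -0.4]
width: 0.029
```

```bash
cat > chk.py <<'E'
import sys
from h import *
fn=sys.argv[1];s,_,_=cap('wrist',fn)
print(s['eef_pos'].round(4),s['ee_rot'].round(4),s['t'])
im,P,d,K,T=cloud('wrist',fn)
for y in map(float,sys.argv[2:]):
    m=(abs(P[...,1]-y)<.002)&(P[...,0]>.54)&(P[...,2]>.085)&(P[...,2]<.14)
    q=P[m];q=q[np.argsort(q[:,0])];k=q[q[:,2]<.1085]
    print(y,'pen tail end x',k[:,0].max().round(4) if len(k) else None,'stop top from',q[(q[:,2]>.1085)&(q[:,0]>.598)][:,0].min().round(4), 'med z barrel',np.median(q[q[:,0]<.56][:,2]) if (q[:,0]<.56).any() else None)
E
python3 chk.py w8 -.1153 -.1753
```

```text
[ 0.5349 -0.1157  0.1965] [ 3.1397e+00  1.0000e-03 -9.3000e-03] 23.225
-0.1153 pen tail end x 0.6027 stop top from 0.598 med z barrel 0.10348859638682725
-0.1753 pen tail end x 0.6015 stop top from 0.6024 med z barrel 0.1033970541000856
```

View pics/w8.png

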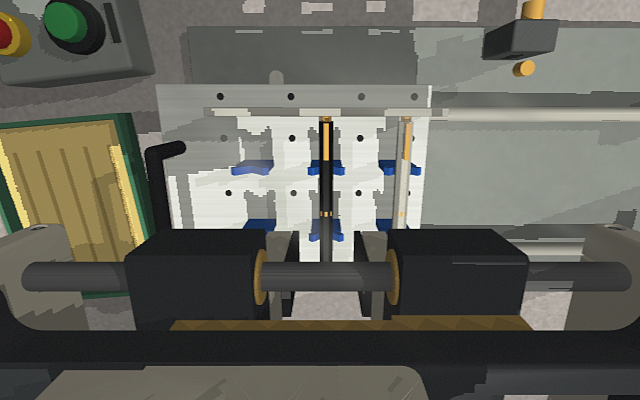

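Call:
play_rows(targets=[[0, 0, 0, -0.004, 0.03, 0.01, 0.33], [0, 0, 0, -0.008, 0.05, 0, 0.33], [0, 0, 0, -0.008, 0.05, 0, 0.33], [0, 0, 0, -0.008, 0.05, 0, 0.33], [0, 0, 0, -0.008, 0.05, 0, 0.33], [0, 0, 0, -0.008, 0.05, 0, 0.33], [0, 0, 0, -0.008, 0.05, 0, 0.33], [0, 0, 0, -0.008, 0.05, 0, 0.33], [0, 0, 0, -0.008, 0.05, 0, 0.33], [0, 0, -0.04, -0.008, 0.05, 0, 0.33], [0, 0, -0.04, -0.008, 0.03, 0, 0.33], [0, 0, 0, 0, 0, 0, 0.33]])

```text
t: 24.78
eef_pos: [0.4402, 0.4084, 0.1902]
ee_rot: [3.132, 0.017, -0.096]
force: [0.3, 0.1, -0.2]
width: 0.0291
```

```bash
python3 look.py w9 .0095 .03 .35 .6 .26 .46 .0115
```

```text
tcp [0.4402 0.4084 0.1902] [ 3.1315  0.0167 -0.0961] t 24.775
blob px [328.3 149.2] A 1318 zmed 0.0165 mid [0.4609 0.4029] len 0.1394 yaw -0.0875 bgr [ 47.  39. 132.]
```

Call:
play_rows(targets=[[0.009, -0.016, 0.006, 0.0205, -0.0055, -0.03, 0.35], [0, 0, 0, 0, 0, -0.06, 0.35], [0, 0, 0, 0, 0, -0.045, 0.35], [0, 0, 0, 0, 0, 0, 0.35]])

```text
t: 25.32
eef_pos: [0.4619, 0.3975, 0.0514]
ee_rot: [3.142, 0.001, -0.091]
force: [-0.0, 1.0, 0.6]
width: 0.0307
```

Call:
play_rows(targets=[[0, 0, 0.003, -0.001, 0.0045, -0.015, 0.35], [0, 0, 0, 0, 0, -0.01, 0.35], [0, 0, 0, 0, 0, -0.003, 0.35], [0, 0, 0, 0, 0, 0, 0.35]])

```text
t: 25.82
eef_pos: [0.4631, 0.4041, 0.0265]
ee_rot: [-3.136, -0.002, -0.087]
force: [0.5, -0.2, 0.8]
width: 0.0307
```

Call:
play_rows(targets=[[-0.004, 0.002, 0, -0.0015, -0.0015, -0.005, 0.35], [0, 0, 0, 0, 0, -0.003, 0.35], [0, 0, 0, 0, 0, 0, 0.35]])

```text
t: 26.2
eef_pos: [0.4617, 0.4031, 0.0192]
ee_rot: [-3.139, -0.001, -0.087]
force: [-0.9, -0.0, 0.1]
width: 0.0304
```

Call:
play_rows(targets=[[0, 0, 0, 0, 0, -0.0005, 0], [0, 0, 0, 0, 0, 0, 0], [0, 0, 0, 0, 0, 0, 0], [0, 0, 0, 0, 0, 0, 0], [0, 0, 0, 0, 0, 0.03, 0], [0, 0, 0, 0, 0, 0.06, 0], [0, 0, 0.04, 0.005, -0.02, 0.06, 0], [0, 0, 0.037, 0.007, -0.05, 0.025, 0], [0, 0, 0, 0.007, -0.05, 0, 0], [0, 0, 0, 0.007, -0.05, 0, 0], [0, 0, 0, 0.007, -0.05, 0, 0]])

```text
t: 27.58
eef_pos: [0.4943, 0.179, 0.1992]
ee_rot: [-3.14, -0.005, -0.002]
force: [0.1, 0.1, -0.0]
width: 0.0105
```

Call:
play_rows(targets=[[0, 0, 0, 0.007, -0.05, 0, 0], [0, 0, 0, 0.007, -0.05, 0, 0], [0, 0, 0, 0.007, -0.05, 0, 0], [0, 0, 0, 0.007, -0.05, 0, 0], [0, 0, 0, 0.003, -0.035, 0, 0], [0, 0, 0, 0, 0, 0, 0], [0, 0, 0, 0, 0, 0, 0]])

```text
t: 28.45
eef_pos: [0.5243, -0.0668, 0.2002]
ee_rot: [-3.138, -0.006, -0.006]
force: [-0.7, 0.9, -0.4]
width: 0.0105
```

Call:
play_rows(targets=[[0, 0.004, -0.004, 0.001, 0.0115, -0.03, 0], [0, 0, 0, 0, 0, -0.03, 0], [0, 0, 0, 0, 0, -0.018, 0], [0, 0, 0, 0, 0, 0, 0]])

```text
t: 28.95
eef_pos: [0.5257, -0.0511, 0.1212]
ee_rot: [-3.138, -0.005, -0.005]
force: [-0.2, 1.3, 0.3]
width: 0.0104
```

Call:
play_rows(targets=[[-0.003, 0.004, -0.004, 0, -0.004, -0.008, 0], [0, 0, 0, 0, 0, -0.004, 0], [0, 0, 0, 0, 0, 0, 0]])

```text
t: 29.32
eef_pos: [0.527, -0.0542, 0.1104]
ee_rot: [-3.14, -0.004, -0.008]
force: [0.1, 0.8, -1.2]
width: 0.0106
```

Call:
play_rows(targets=[[0, 0.003, -0.001, 0, -0.001, -0.003, 0], [0, 0, 0, 0, 0, -0.0025, 0], [0, 0, 0, 0, 0, 0, 0]])

```text
t: 29.7
eef_pos: [0.5275, -0.0554, 0.1053]
ee_rot: [-3.14, -0.002, -0.009]
force: [0.1, -0.3, -0.5]
width: 0.0103
```

Call:
play_rows(targets=[[0, 0, 0, 0.002, 0, -0.001, 0], [0, 0, 0, 0.002, 0, 0, 0], [0, 0, 0, 0.0015, 0, 0, 0], [0, 0, 0, 0, 0, 0, 0]])

```text
t: 30.2
eef_pos: [0.5314, -0.0558, 0.105]
ee_rot: [-3.141, 0.001, -0.009]
force: [0.2, -0.7, -0.6]
width: 0.0106
```

Call:
play_rows(targets=[[0, 0, 0, 0.002, 0, 0, 0], [0, 0, 0, 0.0015, 0, 0, 0], [0, 0, 0, 0, 0, 0, 0]])

```text
t: 30.58
eef_pos: [0.5346, -0.0558, 0.105]
ee_rot: [-3.141, 0.003, -0.009]
force: [-1.9, 0.3, 3.0]
width: 0.0105
```

Call:
play_rows(targets=[[0, 0, 0, 0.002, 0, 0, 0], [0, 0, 0, 0, 0, 0, 0]])

```text
t: 30.82
eef_pos: [0.5346, -0.056, 0.105]
ee_rot: [-3.141, 0.006, -0.01]
force: [-0.2, 1.0, 2.2]
width: 0.0105
```

Contact (stuck at 0.5346). Release.

Call:
play_rows(targets=[[0, -0.004, 0, 0.0005, 0, -0.0005, 0], [0, 0, 0, 0, 0, 0, 0.3], [0, 0, 0, 0, 0, 0, 0.3], [0, 0, 0, 0, 0, 0, 0.33], [0, 0, 0, 0, 0, 0.03, 0.33], [0, 0, 0, 0, 0, 0.06, 0.33], [0, 0, 0, -0.015, 0.0, 0.05, 0.33], [0, 0, 0, 0, 0, 0, 0.33]])

```text
t: 31.82
eef_pos: [0.5202, -0.0563, 0.2478]
ee_rot: [3.141, 0.002, -0.01]
force: [-0.3, 0.4, -1.1]
width: 0.0288
```

```bash
python3 chk.py w10 -.0555 -.1153 -.1753
```

```text
[ 0.5202 -0.0563  0.2478] [ 3.1411e+00  2.5000e-03 -9.6000e-03] 31.825
-0.0555 pen tail end x 0.6035 stop top from 0.5983 med z barrel 0.10362406293395601
-0.1153 pen tail end x 0.6029 stop top from 0.6035 med z barrel 0.10342719406470716
-0.1753 pen tail end x 0.6024 stop top from 0.6029 med z barrel 0.1033083496938827
```

View pics/w10.png

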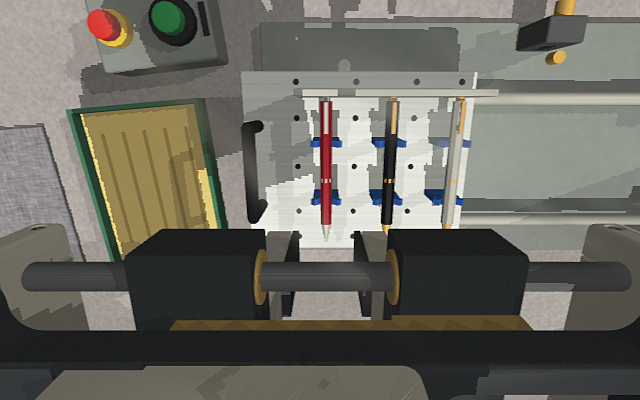

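Call:
play_rows(targets=[[0, 0, 0, 0.007, 0.035, 0, 0.5], [0, 0, 0, 0.006, 0.037, 0, 0.5], [0, 0, 0, 0, 0, -0.04, 0.5], [0, 0, 0, 0, 0, -0.04, 0.5], [0, 0, 0, 0, 0, -0.01, 0.5], [0, 0, 0, 0, 0, 0, 0.5]], grip_force=30)

```text
t: 32.62
eef_pos: [0.5312, 0.0175, 0.1476]
ee_rot: [3.139, 0.012, -0.011]
force: [-0.2, -0.5, 1.0]
width: 0.0437
```

Call:
play_rows(targets=[[0, -0.012, 0, 0.002, -0.002, -0.03, 0.5], [0, 0, 0, 0, 0, -0.017, 0.5], [0, 0, 0, 0, 0, 0, 0.5], [0, 0, 0, 0, 0, 0, 0], [0, 0, 0, 0, 0, 0, 0], [0, 0, 0, 0, 0, 0, 0], [0, 0, 0, 0, 0, 0, 0]])

```text
t: 33.5
eef_pos: [0.5383, 0.016, 0.1071]
ee_rot: [-3.141, -0.011, -0.011]
force: [2.0, -1.8, -3.9]
width: 0.0107
```

Call:
play_rows(targets=[[0, 0, 0, 0, -0.008, 0, 0], [0, 0, 0, 0, -0.015, 0, 0], [0, 0, 0, 0, -0.02, 0, 0], [0, 0, 0, 0, -0.02, 0, 0], [0, 0, 0, -0.001, -0.02, 0, 0], [0, 0, 0, 0, -0.02, 0, 0], [0, 0, 0, 0, -0.02, 0, 0], [0, 0, 0, -0.001, -0.02, 0, 0], [0, 0, 0, 0, -0.02, 0, 0], [0, 0, 0, 0, -0.012, 0, 0], [0, 0, 0, 0, -0.006, 0, 0]])

```text
t: 34.88
eef_pos: [0.5363, -0.1738, 0.107]
ee_rot: [-3.138, -0.014, -0.012]
force: [0.5, 2.1, 0.2]
width: 0.0107
```

Call:
play_rows(targets=[[0, 0.004, 0, 0, -0.008, 0, 0], [0, 0, 0, 0, -0.008, 0, 0], [0, 0, 0, 0, -0.006, 0, 0], [0, 0, 0, 0, -0.004, 0, 0], [0, 0, 0, 0, -0.004, 0, 0]])

```text
t: 35.5
eef_pos: [0.5361, -0.2019, 0.107]
ee_rot: [-3.134, -0.009, -0.011]
force: [-0.6, 2.0, 1.3]
width: 0.011
```

Call:
play_rows(targets=[[0, 0, 0, 0, -0.003, 0, 0], [0, 0, 0, 0, -0.002, 0, 0], [0, 0, 0, 0, 0, 0, 0]])

```text
t: 35.88
eef_pos: [0.5361, -0.2035, 0.1071]
ee_rot: [-3.129, -0.009, -0.011]
force: [0.8, -1.8, -1.0]
width: 0.0108
```

Call:
play_rows(targets=[[0, 0, 0, 0, 0, 0, 0.4], [0, 0, 0, 0, 0, 0, 0.5], [0, 0, 0, 0, 0, 0, 0.5], [-0.012, 0.008, 0, 0, 0, 0.04, 0.5], [0, 0, 0, 0, 0, 0.05, 0.5], [0, 0, 0, -0.01, 0.02, 0.04, 0.4], [0, 0, 0, 0, 0, 0, 0.3]])

```text
t: 36.75
eef_pos: [0.5247, -0.1855, 0.2403]
ee_rot: [3.14, 0.001, -0.012]
force: [-0.4, -0.1, -0.8]
width: 0.0306
```

```bash
python3 - <<'E'
from h import *
s,_,_=cap('wrist','w11');print(s['eef_pos'].round(4),s['ee_rot'].round(4),s['t'])
im,P,d,K,T=cloud('wrist','w11')
blobs(im,P,d,.068,.13,(.4,.7),(-.5,.0),minA=60)
cap('top','t11');im,P,d,K,T=cloud('top','t11')
blobs(im,P,d,.085,.13,(.4,.7),(-.5,.05),minA=10)
E
```

```text
[ 0.5247 -0.1855  0.2403] [ 3.1396e+00  1.5000e-03 -1.2000e-02] 36.75
blob px [491.1 156.4] A 8952 zmed 0.102 mid [ 0.5532 -0.3272] len 0.1746 yaw 1.438 bgr [106. 105. 124.]
blob px [345.7 178.9] A 1357 zmed 0.1101 mid [ 0.5325 -0.203 ] len 0.095 yaw -0.0097 bgr [37. 37. 37.]
```

View pics/w11.png

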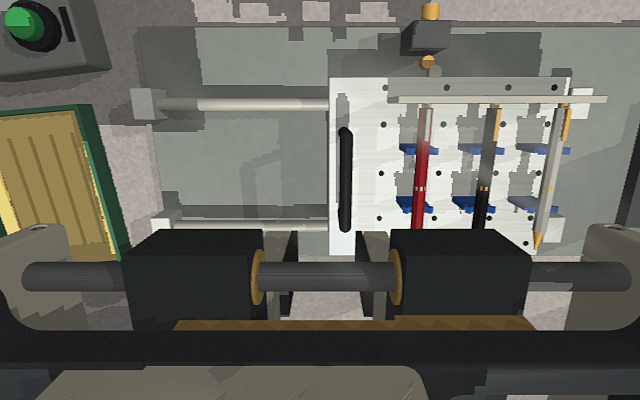

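View pics/t11.png

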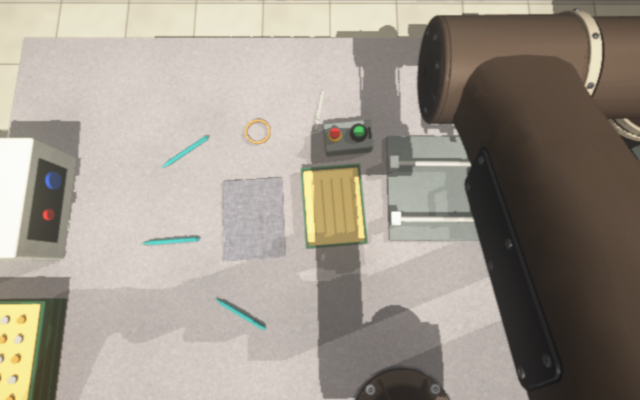

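Call:
play_rows(targets=[[0, 0, 0, 0.015, 0.045, 0, 0.1], [0, 0, 0, 0.015, 0.045, 0, 0], [0, 0, 0, 0.015, 0.045, 0, 0], [0, 0, 0, 0.02, 0.045, 0, 0], [0, 0, 0, 0.02, 0.045, 0, 0], [0, 0, 0, 0.02, 0.045, 0, 0], [0, 0, 0, 0, 0, 0, 0]])

```text
t: 37.72
eef_pos: [0.6273, 0.0892, 0.2247]
ee_rot: [3.135, 0.024, -0.019]
force: [-0.4, -1.0, -0.5]
width: 0.0004
```

```bash
cat > btn.py <<'E'
import sys
from h import *
fn=sys.argv[1];s,_,_=cap('wrist',fn);print(s['eef_pos'].round(4),s['ee_rot'].round(4),s['t'])
im,P,d,K,T=cloud('wrist',fn)
hsv=cv2.cvtColor(im,cv2.COLOR_BGR2HSV);H,S,V=cv2.split(hsv)
m=(H>50)&(H<80)&(S>120)&(abs(P[...,2]-.067)<.006)
vv,uu=np.nonzero(m);q=onplane(K,T,uu,vv,.067)
print(m.sum(),'z',np.median(P[m][:,2]),cv2.minEnclosingCircle((q[:,:2]*1000).astype(np.float32)),q.mean(0))
E
python3 btn.py w12
```

```text
[0.6273 0.0892 0.2247] [ 3.1351  0.024  -0.019 ] 37.725
663 z 0.06701818211671967 ((676.4396362304688, 91.3091812133789), 13.564867973327637) [0.67657899 0.09121246 0.067     ]
```

View pics/w12.png

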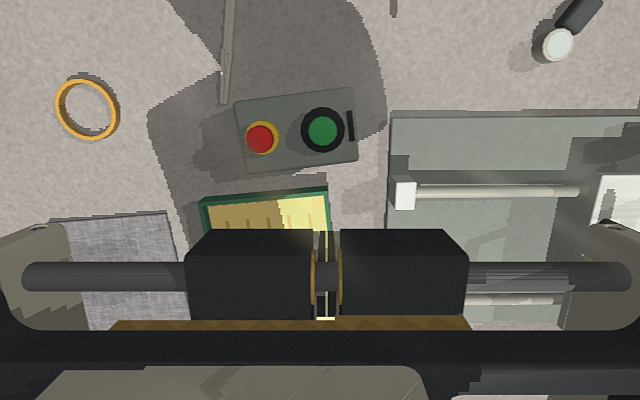

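Button at (0.676, 0.0912); green disc at px (322,130). Move over and lower.

Call:
play_rows(targets=[[0.006, -0.022, 0.01, 0.025, 0.001, -0.03, 0], [0, 0, 0, 0.023, 0, -0.04, 0], [0, 0, 0, 0, 0, -0.04, 0], [0, 0, 0, 0, 0, 0, 0]])

```text
t: 38.28
eef_pos: [0.6735, 0.084, 0.1089]
ee_rot: [3.139, 0.007, -0.013]
force: [-0.0, 0.4, -0.3]
width: 0.0002
```

Call:
play_rows(targets=[[0, -0.006, 0, 0.002, 0.006, -0.01, 0], [0, 0, 0, 0, 0, -0.01, 0], [0, 0, 0, 0, 0, 0, 0]])

```text
t: 38.65
eef_pos: [0.677, 0.0897, 0.0914]
ee_rot: [3.14, -0.004, -0.013]
force: [-0.3, -0.2, 0.2]
width: 0.0001
```

Call:
play_rows(targets=[[0, 0.003, 0, -0.001, 0.001, -0.008, 0], [0, 0, 0, 0, 0, -0.006, 0], [0, 0, 0, 0, 0, -0.003, 0], [0, 0, 0, 0, 0, 0, 0]])

```text
t: 39.15
eef_pos: [0.677, 0.0913, 0.0758]
ee_rot: [3.141, -0.004, -0.012]
force: [-1.3, 0.6, 3.1]
width: 0.0006
```

Call:
play_rows(targets=[[0, 0, 0, 0, 0, -0.003, 0], [0, 0, 0, 0, 0, -0.002, 0], [0, 0, 0, 0, 0, 0, 0]])

```text
t: 39.52
eef_pos: [0.677, 0.0913, 0.0727]
ee_rot: [3.141, -0.005, -0.012]
force: [-2.8, 0.8, 4.4]
width: 0.0008
```

Call:
play_rows(targets=[[0, 0, 0, 0, 0, -0.003, 0], [0, 0, 0, 0, 0, 0, 0], [0, 0, 0, 0, 0, 0, 0]])

```text
t: 39.9
eef_pos: [0.6771, 0.0913, 0.0734]
ee_rot: [3.141, -0.007, -0.01]
force: [-1.8, -0.7, 4.2]
width: 0.0003
```

Call:
play_rows(targets=[[0, 0.005, 0, 0, 0, -0.004, 0], [0, 0, 0, 0, 0, -0.003, 0]])

```text
t: 40.15
eef_pos: [0.6775, 0.0913, 0.0719]
ee_rot: [3.14, -0.004, -0.009]
force: [-13.5, 1.9, 28.6]
width: 0.0004
```

Call:
play_rows(targets=[[0, 0, 0, 0, 0, 0.02, 0], [0, 0, 0, 0, 0, 0.05, 0], [0, 0, 0, 0, 0, 0.05, 0], [0, 0, 0, -0.03, 0, 0.03, 0], [0, 0, 0, -0.025, 0, 0, 0], [0, 0, 0, 0, 0, 0, 0]])

```text
t: 40.9
eef_pos: [0.6214, 0.0916, 0.2242]
ee_rot: [3.141, -0.004, -0.009]
force: [-0.0, -0.4, 0.5]
width: 0.0
```

```bash
python3 btn.py w13
python3 - <<'E'
from h import *
cap('scene','s13');a=cv2.imread('pics/s13.png');cv2.imwrite('pics/s13c.png',cv2.resize(a[100:290,60:320],None,fx=3,fy=3,interpolation=cv2.INTER_CUBIC))
E
```

```text
[0.6214 0.0916 0.2242] [ 3.1412 -0.004  -0.0094] 40.9
655 z 0.06702494389676633 ((676.2744750976562, 91.22846984863281), 13.60068416595459) [0.676425   0.09122157 0.067     ]
```

View pics/s13c.png

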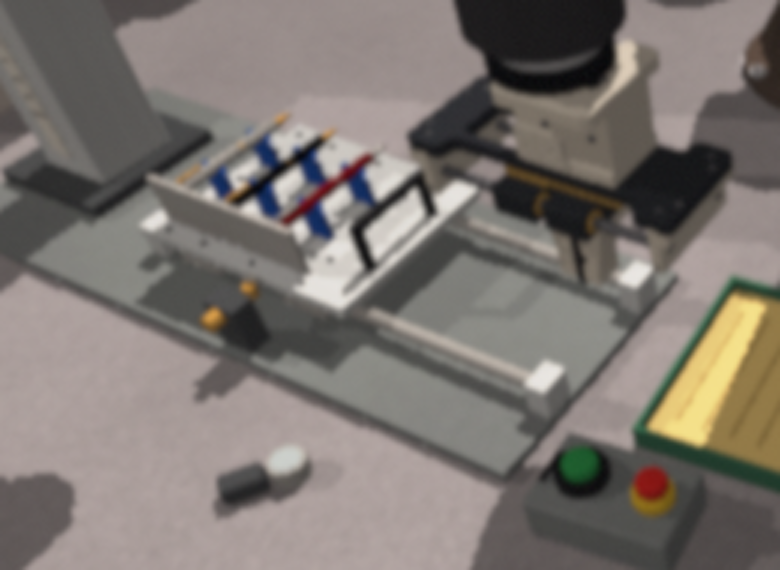

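Call:
play_rows(targets=[[0, 0, 0, -0.014, -0.048, 0, 0.2], [0, 0, 0, -0.014, -0.048, 0, 0.5], [0, 0, 0, -0.014, -0.048, 0, 0.5], [0, 0, 0, -0.014, -0.048, 0, 0.5], [0, 0, 0, -0.014, -0.048, 0, 0.5], [0, 0, 0, -0.014, -0.048, 0, 0.5], [0, 0, 0, 0, 0, 0, 0.5], [0, 0, 0, 0, 0, 0, 0.5], [0, 0, 0, 0, 0, 0, 0.5], [0, 0, 0, 0, 0, 0, 0.5], [0, 0, 0, 0, 0, 0, 0.5], [0, 0, 0, 0, 0, 0, 0.5]])

```text
t: 42.5
eef_pos: [0.5415, -0.2028, 0.2157]
ee_rot: [3.139, 0.005, -0.006]
force: [0.7, -0.2, 0.6]
width: 0.0438
```

Call:
play_rows(targets=[[0, 0, 0, 0, 0, 0, 0.5], [0, 0, 0, 0, 0, 0, 0.5], [0, 0, 0, 0, 0, 0, 0.5], [0, 0, 0, 0, 0, 0, 0.5], [0, 0, 0, 0, 0, 0, 0.5], [0, 0, 0, 0, 0, 0, 0.5], [0, 0, 0, 0, 0, 0, 0.5], [0, 0, 0, 0, 0, 0, 0.5], [0, 0, 0, 0, 0, 0, 0.5], [0, 0, 0, 0, 0, 0, 0.5], [0, 0, 0, 0, 0, 0, 0.5], [0, 0, 0, 0, 0, 0, 0.5]])

```text
t: 44.0
eef_pos: [0.5415, -0.2026, 0.2159]
ee_rot: [3.139, 0.004, -0.006]
force: [-0.4, -0.1, -0.2]
width: 0.0439
```

```bash
python3 - <<'E'
from h import *
s,_,_=cap('wrist','w14');print(s['eef_pos'].round(4),s['ee_rot'].round(4),s['t'])
im,P,d,K,T=cloud('wrist','w14')
blobs(im,P,d,.068,.13,(.4,.7),(-.5,.0),minA=60)
E
```

```text
[ 0.5415 -0.2026  0.2159] [ 3.1388  0.0044 -0.0056] 44.0
blob px [483.8 168.3] A 8815 zmed 0.1023 mid [ 0.5639 -0.3308] len 0.1751 yaw 1.4895 bgr [102. 105. 121.]
blob px [327.3 202.8] A 1508 zmed 0.1101 mid [ 0.5324 -0.2034] len 0.0954 yaw -0.0101 bgr [46. 46. 46.]
```

Call:
play_rows(targets=[[0.003, -0.004, -0.004, -0.006, -0.001, -0.03, 0.5], [0, 0, 0, 0, 0, -0.04, 0.5], [0, 0, 0, 0, 0, -0.02, 0.5], [0, 0, 0, 0, 0, 0, 0.5]])

```text
t: 44.55
eef_pos: [0.5359, -0.2038, 0.1247]
ee_rot: [3.142, -0.002, -0.01]
force: [-0.4, 0.5, 0.3]
width: 0.0437
```

Call:
play_rows(targets=[[0, 0, 0, 0, 0, -0.018, 0.5], [0, 0, 0, 0, 0, -0.005, 0.5], [0, 0, 0, 0, 0, 0, 0.3], [0, 0, 0, 0, 0, 0, 0], [0, 0, 0, 0, 0, 0, 0], [0, 0, 0, 0, 0, 0, 0], [0, 0, 0, 0, 0, 0, 0]])

```text
t: 45.42
eef_pos: [0.5391, -0.2035, 0.1064]
ee_rot: [3.141, -0.009, -0.009]
force: [0.7, -2.5, -3.8]
width: 0.0112
```

Call:
play_rows(targets=[[0, 0, 0, 0, 0.003, 0, 0], [0, 0, 0, 0, 0.004, 0, 0], [0, 0, 0, 0, 0.005, 0, 0], [0, 0, 0, 0, 0.006, 0, 0], [0, 0, 0, 0, 0.008, 0, 0], [0, 0, 0, 0, 0.012, 0, 0], [0, 0, 0, 0, 0.015, 0, 0], [0, 0, 0, 0, 0.02, 0, 0], [0, 0, 0, 0.001, 0.02, 0, 0], [0, 0, 0, 0, 0.02, 0, 0], [0, 0, 0, 0, 0.02, 0, 0], [0, 0, 0, 0.001, 0.02, 0, 0]])

```text
t: 46.92
eef_pos: [0.5407, -0.0509, 0.1063]
ee_rot: [3.131, -0.009, -0.009]
force: [0.1, -1.8, -0.6]
width: 0.0112
```

Call:
play_rows(targets=[[0, 0, 0, 0, 0.018, 0, 0], [0.008, 0, 0, 0, 0.018, 0, 0], [0, 0, 0, 0, 0.014, 0, 0], [0, 0, 0, 0, 0.008, 0, 0], [0, 0, 0, 0, 0.005, 0, 0], [0, 0, 0, 0, 0.002, 0, 0], [0, 0, 0, 0, 0, 0, 0]])

```text
t: 47.8
eef_pos: [0.5414, 0.0164, 0.1064]
ee_rot: [3.134, -0.009, -0.006]
force: [1.9, 1.8, -2.0]
width: 0.0108
```

Call:
play_rows(targets=[[0, 0, 0, 0, 0.002, 0, 0], [0, 0, 0, 0, 0.001, 0, 0], [0, 0, 0, 0, 0, 0, 0]])

```text
t: 48.18
eef_pos: [0.5414, 0.0165, 0.1064]
ee_rot: [3.13, -0.008, -0.007]
force: [1.8, 1.4, -2.2]
width: 0.0107
```

Call:
play_rows(targets=[[0, 0, 0, 0, 0, 0, 0.4], [0, 0, 0, 0, 0, 0, 0.5], [0, 0, 0, 0, 0, 0, 0.5], [0.011, 0.008, 0, 0, 0, 0.04, 0.5], [0, 0, 0, 0, 0, 0.05, 0.5], [0, 0, 0, -0.02, -0.035, 0.045, 0.4], [0, 0, 0, 0, -0.035, 0, 0.4], [0, 0, 0, 0, 0, 0, 0.35]])

```text
t: 49.18
eef_pos: [0.5183, -0.0545, 0.2463]
ee_rot: [3.141, 0.002, -0.005]
force: [0.0, 0.6, -0.7]
width: 0.0321
```

```bash
python3 chk.py w15 -.0555 -.1153 -.1753
python3 - <<'E'
from h import *
cap('top','t15')
for n,f in (('top','t15'),('top','top0'),('wrist','w1'),('wrist','w15')):
    im,P,d,K,T=cloud(n,f)
    m=(abs(P[...,2]-.024)<.0035)&(P[...,0]>.35)&(P[...,0]<.63)&(P[...,1]>.05)&(P[...,1]<.26)
    q=P[m];print(n,m.sum(),[np.round(x,4) for x in (lambda r:(np.array(r[0])/1000,np.array(r[1])/1000,r[2]))(cv2.minAreaRect((q[:,:2]*1000).astype(np.float32)))])
    cv2.imwrite(f'pics/m_{f}.png',m.astype(np.uint8)*255)
E
```

```text
[ 0.5183 -0.0545  0.2463] [ 3.1409e+00  2.3000e-03 -5.3000e-03] 49.175
-0.0555 pen tail end x 0.6033 stop top from 0.6037 med z barrel 0.10310614763662324
-0.1153 pen tail end x 0.6035 stop top from 0.6034 med z barrel 0.10320280075076665
-0.1753 pen tail end x 0.6032 stop top from 0.6023 med z barrel 0.10306166159439845
top 261 [array([0.4634, 0.2041]), array([0.2361, 0.1086]), np.float64(37.4696)]
top 588 [array([0.514 , 0.1536]), array([0.2331, 0.1501]), np.float64(4.2573)]
wrist 2955 [array([0.5004, 0.1542]), array([0.2008, 0.1517]), np.float64(4.2859)]
wrist 2398 [array([0.5035, 0.1552]), array([0.1938, 0.1524]), np.float64(4.3605)]
```

View pics/w15.png

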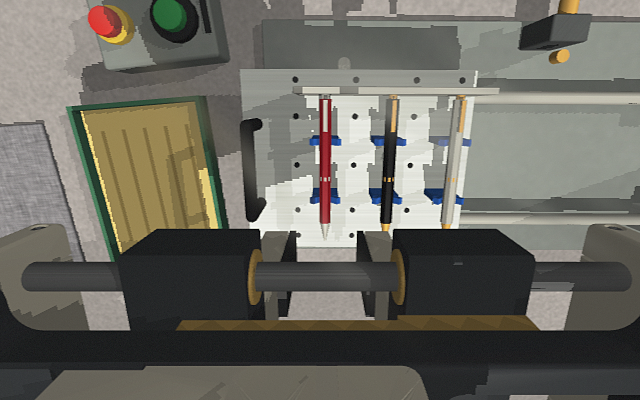

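View pics/t15.png

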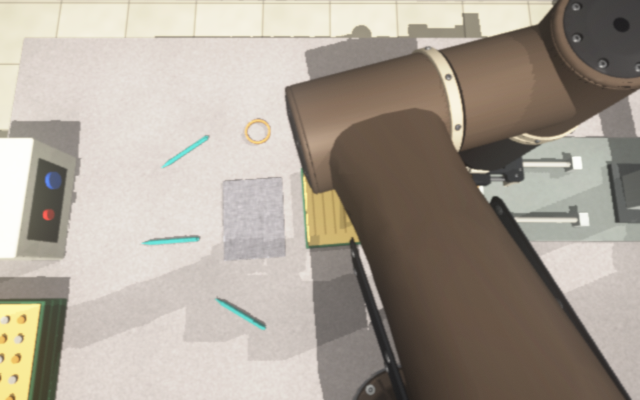

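Call:
play_rows(targets=[[0, 0, -0.004, 0.0155, -0.001, -0.04, 0.33], [0, 0, 0, 0, 0, -0.04, 0.33], [0, 0, 0, 0, 0, -0.03, 0.33], [0, 0, 0, 0, 0, 0, 0.33]], grip_force=20)

```text
t: 49.78
eef_pos: [0.5346, -0.0515, 0.1327]
ee_rot: [3.141, 0.003, -0.005]
force: [0.3, -0.0, -0.2]
width: 0.0292
```

Call:
play_rows(targets=[[0, -0.002, -0.004, 0, -0.004, -0.016, 0.33], [0, 0, 0, 0, 0, -0.009, 0.33], [0, 0, 0, 0, 0, -0.001, 0.33], [0, 0, 0, 0, 0, 0, 0.33]])

```text
t: 50.28
eef_pos: [0.5373, -0.0537, 0.1098]
ee_rot: [3.141, -0.003, -0.006]
force: [0.1, 0.7, 0.2]
width: 0.0285
```

Call:
play_rows(targets=[[0, 0.003, -0.003, -0.003, -0.002, -0.003, 0.33], [0, 0, 0, 0, 0, -0.002, 0.33], [0, 0, 0, 0, 0, 0, 0.33], [0, 0, 0, 0, 0, 0, 0], [0, 0, 0, 0, 0, 0, 0], [0, 0, 0, 0, 0, 0, 0], [0, 0, 0, 0, 0, 0, 0]])

```text
t: 51.15
eef_pos: [0.5349, -0.0556, 0.106]
ee_rot: [3.141, -0.002, -0.009]
force: [0.4, 0.4, -1.1]
width: 0.0104
```

Call:
play_rows(targets=[[0, 0, 0, 0, 0, 0.03, 0], [0, 0, 0, 0, 0, 0.05, 0], [0, 0, 0.04, -0.006, 0.045, 0, 0], [0, 0, 0.04, -0.006, 0.045, 0, 0], [0, 0, 0, -0.006, 0.045, 0, 0], [0, 0, 0, -0.006, 0.045, 0, 0], [0, 0, 0, -0.006, 0.045, -0.02, 0], [0, 0, 0, -0.006, 0.023, -0.04, 0], [0, 0, 0, 0, 0, -0.04, 0], [0, 0, 0, 0, 0, 0, 0]])

```text
t: 52.4
eef_pos: [0.4971, 0.2002, 0.0872]
ee_rot: [-3.141, -0.005, 0.072]
force: [0.2, 0.1, 0.4]
width: 0.0105
```

Call:
play_rows(targets=[[0, 0.005, 0.003, 0.001, -0.0075, -0.025, 0], [0, 0, 0, 0, 0, -0.015, 0], [0, 0, 0, 0, 0, 0, 0]])

```text
t: 52.78
eef_pos: [0.5009, 0.1937, 0.0504]
ee_rot: [-3.138, -0.005, 0.076]
force: [0.4, 0.4, -0.1]
width: 0.0105
```

```bash
python3 look.py w16 .02 .08 .4 .65 .05 .26 .035
```

```text
tcp [0.5009 0.1937 0.0504] [-3.1383 -0.0046  0.0756] t 52.775
blob px [415.4 118.7] A 7415 zmed 0.024 mid [0.5716 0.159 ] len 0.1523 yaw 1.5136 bgr [72. 95. 75.]
blob px [326.5 205.2] A 4229 zmed 0.0477 mid [0.5305 0.196 ] len 0.0779 yaw 0.0746 bgr [34. 41. 92.]
blob px [326.5 305.5] A 555 zmed 0.0471 mid [0.4629 0.1908] len 0.0182 yaw 0.0769 bgr [23. 18. 75.]
blob px [501.9 310.4] A 453 zmed 0.0238 mid [0.4676 0.0875] len 0.0251 yaw 0.0755 bgr [ 94. 127.  75.]
```

View pics/w16.png

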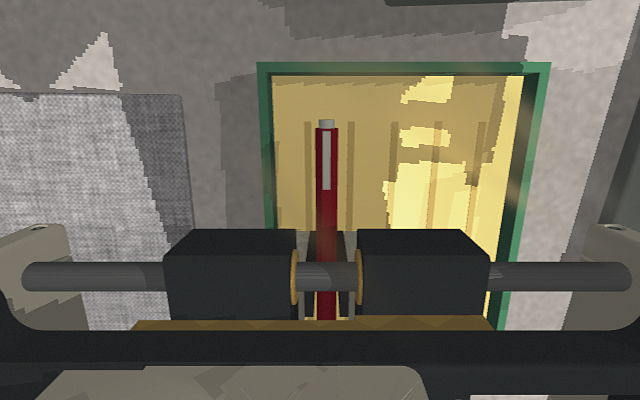

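Call:
play_rows(targets=[[-0.004, 0.004, 0, -0.001, -0.0005, -0.012, 0], [0, 0, 0, 0, 0, -0.009, 0], [0, 0, 0, 0, 0, -0.002, 0], [0, 0, 0, 0, 0, 0, 0]])

```text
t: 53.32
eef_pos: [0.5013, 0.1944, 0.0285]
ee_rot: [-3.14, -0.004, 0.076]
force: [0.3, -0.4, 0.1]
width: 0.0106
```

Call:
play_rows(targets=[[0, 0.003, 0, 0, -0.001, -0.003, 0], [0, 0, 0, 0, 0, -0.0015, 0], [0, 0, 0, 0, 0, 0, 0]])

```text
t: 53.7
eef_pos: [0.5015, 0.1935, 0.0248]
ee_rot: [-3.14, -0.001, 0.077]
force: [0.0, -0.1, -0.5]
width: 0.0108
```

Call:
play_rows(targets=[[0, 0, 0, 0, 0, -0.0012, 0], [0, 0, 0, 0, 0, 0, 0.17], [0, 0, 0, 0, 0, 0, 0.17], [0, 0, 0, 0, 0, 0, 0.17]])

```text
t: 54.2
eef_pos: [0.5019, 0.1937, 0.0248]
ee_rot: [-3.139, -0.002, 0.077]
force: [-0.1, 0.5, -0.4]
width: 0.0147
```

Call:
play_rows(targets=[[0, 0, 0, 0, 0, 0.02, 0.17], [0, 0, 0, 0, 0, 0.05, 0.2], [0, 0, 0, 0, 0, 0.06, 0.33], [0, 0, 0, -0.02, -0.04, 0.03, 0.33], [0, 0, 0, 0, 0, 0, 0.33]])

```text
t: 54.82
eef_pos: [0.4805, 0.1518, 0.188]
ee_rot: [-3.142, 0.0, 0.077]
force: [0.1, -0.2, 0.1]
width: 0.0286
```

```bash
python3 look.py w17 .0145 .03 .4 .65 .05 .26 .0165
```

```text
tcp [0.4805 0.1518 0.188 ] [-3.1416e+00  1.0000e-04  7.7400e-02] t 54.825
blob px [382.7  15.3] A 635 zmed 0.0224 mid [0.6377 0.112 ] len 0.1225 yaw -1.4675 bgr [56. 59. 57.]
blob px [325.  115.5] A 3602 zmed 0.0238 mid [0.544  0.1584] len 0.1562 yaw -1.479 bgr [72. 93. 74.]
blob px [286.5 151.5] A 1484 zmed 0.0213 mid [0.5    0.1935] len 0.1398 yaw 0.0767 bgr [39. 45. 95.]
blob px [326.9 252.1] A 434 zmed 0.0235 mid [0.4019 0.1456] len 0.0583 yaw -1.5072 bgr [60. 79. 58.]
```

View pics/w17.png

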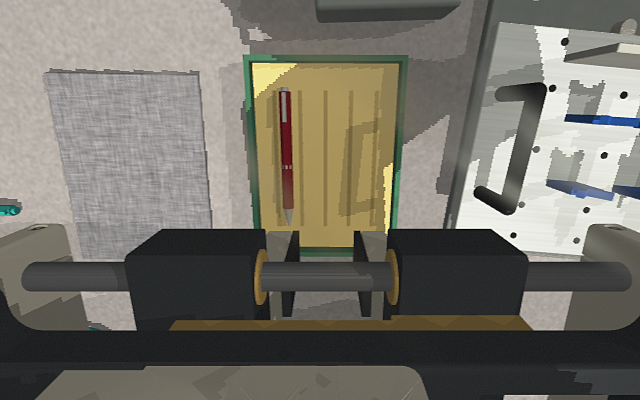

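Call:
play_rows(targets=[[0, 0, -0.045, 0.009, -0.045, 0, 0.33], [0, 0, -0.042, 0.009, -0.045, 0, 0.33], [0, 0, 0, 0.009, -0.045, 0, 0.33], [0, 0, 0, 0.009, -0.045, 0, 0.33], [0, 0, 0, 0.009, -0.045, 0, 0.33], [0, 0, 0, 0.003, -0.042, 0, 0.33], [0, 0, 0, 0, 0, 0, 0.33], [0, 0, 0, 0, 0, 0, 0.33]])

```text
t: 55.88
eef_pos: [0.5306, -0.1197, 0.1782]
ee_rot: [3.139, 0.011, -0.009]
force: [-0.5, -0.7, 0.2]
width: 0.0289
```

```bash
python3 chk.py w18 -.1153 -.1753
```

```text
[ 0.5306 -0.1197  0.1782] [ 3.1394  0.0114 -0.009 ] 55.875
-0.1153 pen tail end x 0.6072 stop top from 0.6035 med z barrel 0.10360871716412845
-0.1753 pen tail end x 0.608 stop top from 0.6029 med z barrel 0.1034545522111712
```

View pics/w18.png

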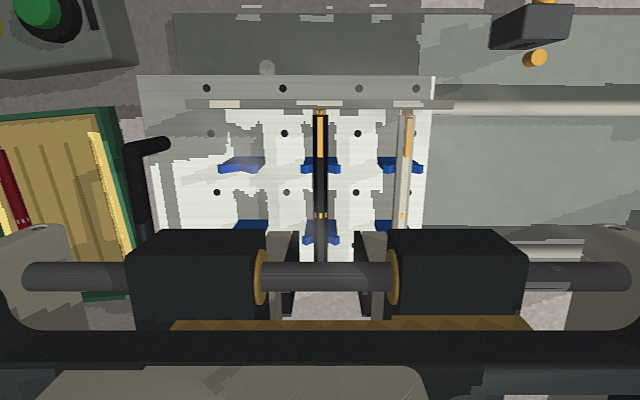

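Pens still in place (black at px 320, silver 407). Descend onto black.

Call:
play_rows(targets=[[0.002, -0.01, 0, 0.002, 0.003, -0.03, 0.33], [0, 0, 0, 0, 0, -0.02, 0.33], [0, 0, 0, 0, 0, 0, 0.33]])

```text
t: 56.3
eef_pos: [0.5331, -0.1132, 0.1269]
ee_rot: [-3.142, 0.001, -0.004]
force: [0.2, -0.2, 0.1]
width: 0.029
```

Call:
play_rows(targets=[[0, 0, -0.005, 0, -0.0025, -0.014, 0.33], [0, 0, 0, 0, 0, -0.006, 0.33], [0, 0, 0, 0, 0, 0, 0.33]])

```text
t: 56.68
eef_pos: [0.5342, -0.1147, 0.107]
ee_rot: [-3.142, -0.001, -0.007]
force: [-0.4, 0.2, -0.3]
width: 0.0291
```

Call:
play_rows(targets=[[0, 0, -0.002, -0.001, -0.001, -0.002, 0.33], [0, 0, 0, 0, 0, 0, 0], [0, 0, 0, 0, 0, 0, 0], [0, 0, 0, 0, 0, 0, 0], [0, 0, 0, 0, 0, 0, 0], [0, 0, 0, 0, 0, 0.03, 0], [0, 0, 0, 0, 0, 0.05, 0]])

```text
t: 57.55
eef_pos: [0.5309, -0.1161, 0.1838]
ee_rot: [3.141, 0.006, -0.01]
force: [0.8, -0.9, -0.7]
width: 0.0106
```

Call:
play_rows(targets=[[0, 0, 0.043, -0.005, 0.045, 0, 0], [0, 0, 0.043, -0.006, 0.045, 0, 0], [0, 0, 0, -0.006, 0.045, 0, 0], [0, 0, 0, -0.006, 0.045, 0, 0], [0, 0, 0, -0.005, 0.045, -0.01, 0], [0, 0, 0, 0, 0.002, -0.03, 0], [0, 0, 0, 0, 0, -0.04, 0], [0, 0, 0, 0, 0, 0, 0]])

```text
t: 58.55
eef_pos: [0.5047, 0.1188, 0.1086]
ee_rot: [-3.139, -0.007, 0.079]
force: [-0.2, -0.4, 0.4]
width: 0.0103
```

Call:
play_rows(targets=[[-0.002, 0.006, -0.003, 0, -0.004, -0.03, 0], [0, 0, 0, 0, 0, -0.03, 0], [0, 0, 0, 0, 0, 0, 0]])

```text
t: 58.92
eef_pos: [0.508, 0.1158, 0.0522]
ee_rot: [-3.139, -0.006, 0.077]
force: [0.9, -0.2, -0.5]
width: 0.0106
```

Call:
play_rows(targets=[[-0.002, 0.005, -0.002, -0.003, -0.0005, -0.015, 0], [0, 0, 0, 0, 0, -0.009, 0], [0, 0, 0, 0, 0, 0, 0]])

```text
t: 59.3
eef_pos: [0.5073, 0.1164, 0.0308]
ee_rot: [-3.139, -0.006, 0.075]
force: [0.3, 1.0, -0.7]
width: 0.0104
```

Call:
play_rows(targets=[[-0.002, 0.005, 0, -0.002, -0.001, -0.004, 0], [0, 0, 0, 0, 0, -0.0025, 0], [0, 0, 0, 0, 0, -0.0005, 0], [0, 0, 0, 0, 0, 0, 0]])

```text
t: 59.8
eef_pos: [0.506, 0.1159, 0.0247]
ee_rot: [-3.14, -0.003, 0.075]
force: [-0.8, 0.6, -0.3]
width: 0.0107
```

Call:
play_rows(targets=[[0, 0.002, 0, 0, 0, -0.001, 0], [0, 0, 0, 0, 0, 0, 0.17], [0, 0, 0, 0, 0, 0, 0.17], [0, 0, 0, 0, 0, 0, 0.17], [0, 0, 0, 0, 0, 0.02, 0.17], [0, 0, 0, 0, 0, 0.05, 0.2], [0, 0, 0, 0, 0, 0.06, 0.3], [0, 0, 0, -0.025, 0, 0.03, 0.33], [0, 0, 0, 0, 0, 0, 0.33]])

```text
t: 60.92
eef_pos: [0.4794, 0.1148, 0.1881]
ee_rot: [-3.141, 0.002, 0.075]
force: [-0.3, -0.7, -0.3]
width: 0.0292
```

```bash
python3 look.py w19 .0145 .03 .4 .65 .05 .26 .0165
```

```text
tcp [0.4794 0.1148 0.1881] [-3.1413e+00  1.9000e-03  7.5200e-02] t 60.925
blob px [341.8   9.7] A 680 zmed 0.0225 mid [0.6377 0.1127] len 0.1204 yaw -1.4664 bgr [54. 57. 55.]
blob px [279.  112.8] A 3707 zmed 0.0239 mid [0.5422 0.1634] len 0.1779 yaw -1.3406 bgr [68. 89. 68.]
blob px [249.5 147. ] A 1542 zmed 0.0213 mid [0.5004 0.1936] len 0.1398 yaw 0.0763 bgr [46. 58. 96.]
blob px [327.3 147.1] A 1457 zmed 0.0213 mid [0.5053 0.116 ] len 0.14 yaw 0.0746 bgr [22. 22. 22.]
blob px [326.2 248.5] A 431 zmed 0.0235 mid [0.4047 0.1092] len 0.0581 yaw -1.4984 bgr [56. 73. 57.]
```

View pics/w19.png

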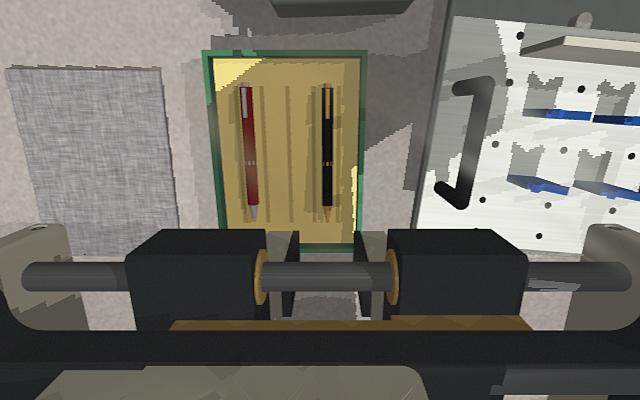

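Red and black lie in the tray. Now silver: grip at about (0.531, −0.1755).

Call:
play_rows(targets=[[0, 0, -0.045, 0.009, -0.045, 0, 0.33], [0, 0, -0.04, 0.009, -0.045, 0, 0.33], [0, 0, 0, 0.009, -0.045, 0, 0.33], [0, 0, 0, 0.009, -0.045, 0, 0.33], [0, 0, 0, 0.009, -0.045, 0, 0.33], [0, 0, 0, 0.005, -0.045, 0, 0.33], [0, 0, 0, 0, -0.018, 0, 0.33], [0, 0, 0, 0, 0, 0, 0.33], [0, 0, 0, 0, 0, 0, 0.33]])

```text
t: 62.1
eef_pos: [0.5286, -0.1829, 0.1738]
ee_rot: [3.14, 0.021, -0.012]
force: [0.2, 0.4, -0.3]
width: 0.0288
```

```bash
python3 chk.py w20 -.1753
```

```text
[ 0.5286 -0.1829  0.1738] [ 3.1396  0.0211 -0.0117] 62.1
-0.1753 pen tail end x 0.6021 stop top from 0.6029 med z barrel 0.10332958411233803
```

View pics/w20.png

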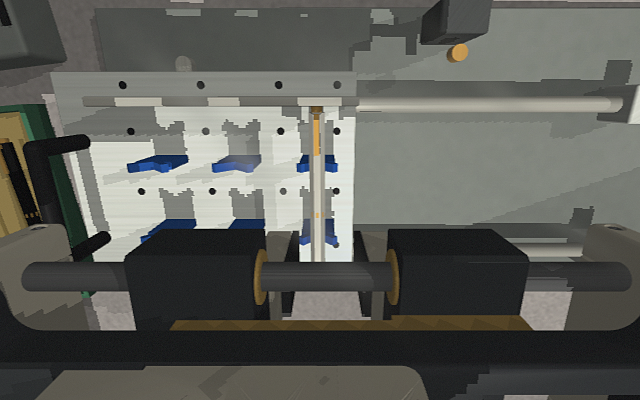

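Call:
play_rows(targets=[[0.001, -0.02, 0, 0.001, 0.006, -0.03, 0.33], [0, 0, 0, 0, 0, -0.017, 0.33], [0, 0, 0, 0, 0, 0, 0.33]])

```text
t: 62.52
eef_pos: [0.5303, -0.1738, 0.1259]
ee_rot: [3.141, -0.001, -0.007]
force: [-0.2, 0.2, 0.6]
width: 0.029
```

Call:
play_rows(targets=[[0, 0, -0.003, 0, -0.0015, -0.014, 0.33], [0, 0, 0, 0, 0, -0.005, 0.33], [0, 0, 0, 0, 0, 0, 0.33]])

```text
t: 62.9
eef_pos: [0.5313, -0.1745, 0.1071]
ee_rot: [3.141, -0.002, -0.009]
force: [0.1, -0.2, 0.3]
width: 0.0289
```

Call:
play_rows(targets=[[0, 0, -0.001, -0.0005, -0.001, -0.002, 0.33], [0, 0, 0, 0, 0, 0, 0], [0, 0, 0, 0, 0, 0, 0], [0, 0, 0, 0, 0, 0, 0], [0, 0, 0, 0, 0, 0, 0], [0, 0, 0, 0, 0, 0.03, 0], [0, 0, 0, 0, 0, 0.06, 0]])

```text
t: 63.78
eef_pos: [0.5279, -0.1756, 0.1929]
ee_rot: [3.141, 0.006, -0.011]
force: [1.3, 0.9, -0.0]
width: 0.0108
```

Call:
play_rows(targets=[[0, 0, 0.043, -0.003, 0.045, 0, 0], [0, 0, 0.043, -0.004, 0.045, 0, 0], [0, 0, 0, -0.004, 0.045, 0, 0], [0, 0, 0, -0.004, 0.045, 0, 0], [0, 0, 0, -0.004, 0.045, 0, 0], [0, 0, 0, -0.004, 0.045, 0, 0], [0, 0, 0, -0.003, 0.045, -0.01, 0], [0, 0, 0, 0, 0.01, -0.03, 0], [0, 0, 0, 0, 0, -0.04, 0], [0, 0, 0, 0, 0, 0, 0]])

```text
t: 65.03
eef_pos: [0.5033, 0.1605, 0.1186]
ee_rot: [-3.14, -0.008, 0.078]
force: [-0.2, -0.7, -0.3]
width: 0.0107
```

Call:
play_rows(targets=[[-0.002, 0.007, -0.002, 0, -0.0065, -0.03, 0], [0, 0, 0, 0, 0, -0.03, 0], [0, 0, 0, 0, 0, 0, 0]])

```text
t: 65.4
eef_pos: [0.5065, 0.155, 0.0625]
ee_rot: [-3.139, -0.007, 0.077]
force: [0.3, 0.7, 0.0]
width: 0.0106
```

Call:
play_rows(targets=[[-0.002, 0.006, -0.001, -0.003, -0.0005, -0.02, 0], [0, 0, 0, 0, 0, -0.01, 0], [0, 0, 0, 0, 0, 0, 0]])

```text
t: 65.78
eef_pos: [0.5073, 0.1563, 0.0378]
ee_rot: [-3.137, -0.008, 0.077]
force: [0.3, 0.1, -0.4]
width: 0.0104
```

```bash
python3 look.py w21 .0145 .05 .4 .65 .05 .26 .0165
```

```text
tcp [0.5073 0.1563 0.0378] [-3.1375 -0.0075  0.0766] t 65.775
blob px [330.  117.2] A 9419 zmed 0.0238 mid [0.5755 0.1602] len 0.1571 yaw -1.4961 bgr [72. 95. 73.]
blob px [326.5 197.7] A 3942 zmed 0.035 mid [0.5366 0.1587] len 0.0831 yaw 0.0797 bgr [103. 127. 143.]
blob px [257.2 176.9] A 2229 zmed 0.0213 mid [0.5414 0.1968] len 0.0576 yaw 0.0749 bgr [ 43.  57. 104.]
blob px [401.  177.6] A 2203 zmed 0.0212 mid [0.547  0.1189] len 0.0565 yaw 0.0769 bgr [24. 25. 27.]
blob px [326.5 305.5] A 558 zmed 0.0346 mid [0.4655 0.1531] len 0.0189 yaw 0.0754 bgr [100. 111. 112.]
```

View pics/w21.png

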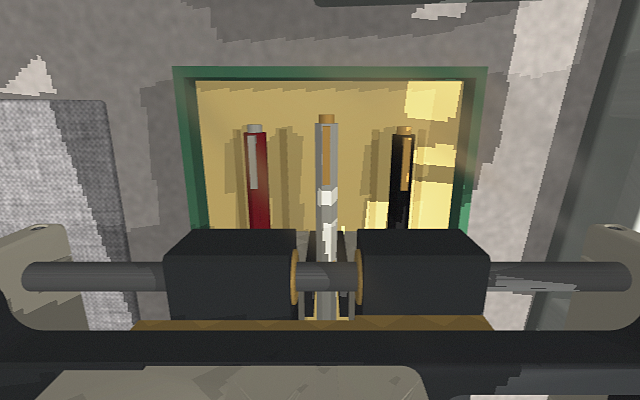

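Call:
play_rows(targets=[[-0.004, 0.007, -0.001, -0.003, -0.0015, -0.006, 0], [0, 0, 0, 0, 0, -0.004, 0], [0, 0, 0, 0, 0, -0.001, 0], [0, 0, 0, 0, 0, 0, 0]])

```text
t: 66.32
eef_pos: [0.5053, 0.1555, 0.0282]
ee_rot: [-3.14, -0.003, 0.076]
force: [-0.2, -0.1, -0.6]
width: 0.0107
```

Call:
play_rows(targets=[[0, 0.002, 0, -0.001, -0.0005, -0.0025, 0], [0, 0, 0, 0, 0, -0.0015, 0], [0, 0, 0, 0, 0, 0, 0]])

```text
t: 66.7
eef_pos: [0.5042, 0.1549, 0.0245]
ee_rot: [-3.14, -0.001, 0.076]
force: [-1.3, -0.3, 1.6]
width: 0.0104
```

Call:
play_rows(targets=[[0, 0, 0, 0, 0, 0, 0.17], [0, 0, 0, 0, 0, 0, 0.17], [0, 0, 0, 0, 0, 0, 0.17], [0, 0, 0, 0, 0, 0.02, 0.17], [0, 0, 0, 0, 0, 0.05, 0.2], [0, 0, 0, 0, 0, 0.06, 0.3], [0, 0, 0, -0.025, 0, 0.03, 0.33], [0, 0, 0, -0.02, 0, 0.03, 0.33], [0, 0, 0, 0, 0, 0, 0.33]])

```text
t: 67.82
eef_pos: [0.4572, 0.154, 0.2195]
ee_rot: [-3.14, 0.001, 0.076]
force: [0.3, -0.0, 0.0]
width: 0.0288
```

```bash
python3 look.py w22 .0145 .03 .4 .65 .05 .26 .0165; python3 -c "
from h import *
cap('scene','s22')"
```

```text
tcp [0.4572 0.154  0.2195] [-3.1403e+00  6.0000e-04  7.5800e-02] t 67.825
blob px [330.9 119.7] A 4305 zmed 0.0238 mid [0.5004 0.1517] len 0.2143 yaw 0.149 bgr [68. 89. 70.]
blob px [329.2 124. ] A 1290 zmed 0.0212 mid [0.5053 0.155 ] len 0.1391 yaw 0.0825 bgr [110. 127. 131.]
blob px [293.2 126.3] A 1296 zmed 0.0213 mid [0.5002 0.1936] len 0.1396 yaw 0.0763 bgr [32. 28. 96.]
blob px [365.3 127.3] A 1300 zmed 0.0212 mid [0.5051 0.1159] len 0.1397 yaw 0.0754 bgr [36. 52. 59.]
```

View pics/w22.png

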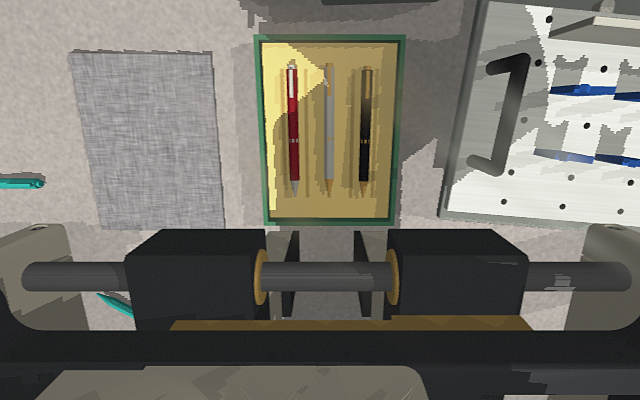

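View pics/s22.png

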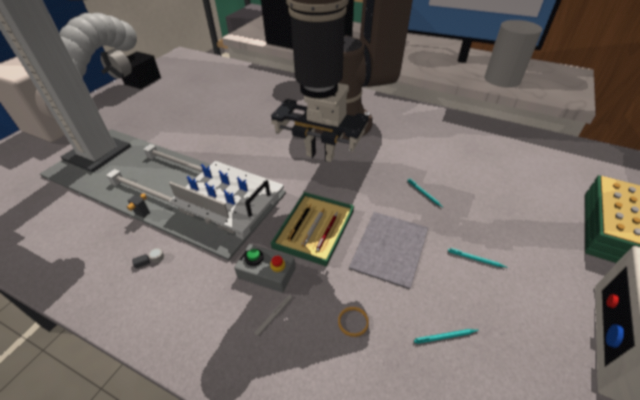

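```bash
python3 - <<'E'
from h import *
cap('top','t22')
for f in ('t3','t22'):
    print(f);im,P,d,K,T=cloud('top',f); blobs(im,P,d,.085,.13,(.4,.7),(-.3,.05),minA=40)
a=cv2.imread('pics/top0.png').astype(int);b=cv2.imread('pics/t22.png').astype(int)
im,P0,_,_,_=cloud('top','top0');im,P1,_,_,_=cloud('top','t22')
for n,(u0,v0,u1,v1) in dict(bangle=(240,115,275,148),tweezers=(310,88,328,132),loupe=(438,90,465,120)).items():
    for P in (P0,P1):
        s=P[v0:v1,u0:u1]; m=s[...,2]>(.005 if n!='tweezers' else .003); print(n,m.sum(),s[m].mean(0).round(4))
E
```

```text
t3
blob px [447.8 153.8] A 424 zmed 0.1067 mid [ 0.6015 -0.1157] len 0.1745 yaw 1.5563 bgr [179. 191. 193.]
blob px [394.6 183.6] A 229 zmed 0.1099 mid [0.5307 0.0157] len 0.0943 yaw -0.014 bgr [86. 93. 95.]
blob px [423.6 173. ] A 50 zmed 0.0952 mid [ 0.5579 -0.0552] len 0.0283 yaw -1.5657 bgr [190.  128.  101.5]
blob px [449.4 173.3] A 51 zmed 0.0952 mid [ 0.5572 -0.1154] len 0.0287 yaw 1.5613 bgr [187. 126. 100.]
blob px [475.3 173.5] A 50 zmed 0.0955 mid [ 0.5565 -0.1758] len 0.0282 yaw 1.5702 bgr [186.5 124.5  99. ]
blob px [424.7 196.6] A 47 zmed 0.0952 mid [ 0.5022 -0.0544] len 0.0269 yaw 1.5575 bgr [189. 133. 108.]
blob px [450.7 196.7] A 46 zmed 0.0951 mid [ 0.5017 -0.1143] len 0.0271 yaw 1.5516 bgr [192.5 134.  109. ]
blob px [476.9 196.9] A 47 zmed 0.0955 mid [ 0.501  -0.1757] len 0.0285 yaw 1.5601 bgr [189. 128. 101.]
t22
blob px [448.9 153.8] A 424 zmed 0.1063 mid [ 0.6014 -0.1181] len 0.1759 yaw 1.5553 bgr [178.5 191.  193. ]
blob px [395.7 181.9] A 207 zmed 0.1102 mid [0.5309 0.013 ] len 0.0951 yaw 0.0087 bgr [63. 67. 68.]
blob px [424.4 172.9] A 47 zmed 0.0955 mid [ 0.5582 -0.0574] len 0.0273 yaw -1.5655 bgr [189. 123.  96.]
blob px [450.2 173.4] A 54 zmed 0.0945 mid [ 0.5571 -0.1174] len 0.0278 yaw 1.5524 bgr [187.5 125.5  99. ]
blob px [476.2 173.5] A 50 zmed 0.0945 mid [ 0.5565 -0.178 ] len 0.0294 yaw -1.5601 bgr [187.  125.5  99. ]
blob px [425.9 196.6] A 46 zmed 0.0956 mid [ 0.5021 -0.0569] len 0.028 yaw 1.5672 bgr [189.  130.5 103. ]
blob px [451.9 196.6] A 44 zmed 0.0961 mid [ 0.5017 -0.1166] len 0.028 yaw 1.5457 bgr [193.5 136.  110. ]
blob px [478.1 196.8] A 45 zmed 0.0955 mid [ 0.5012 -0.1774] len 0.0299 yaw 1.5625 bgr [191. 128. 105.]
bangle 164 [0.6903 0.3446 0.0201]
bangle 214 [0.6219 0.3105 0.1869]
tweezers 173 [0.721  0.1842 0.0509]
tweezers 792 [0.4629 0.1763 0.6487]
loupe 251 [ 0.7555 -0.154   0.0296]
loupe 253 [ 0.7571 -0.1552  0.0257]
```

Call:
play_rows(targets=[[0, 0, -0.045, 0.015, -0.036, 0, 0], [0, 0, -0.04, 0.015, -0.036, 0, 0], [0, 0, 0, 0.015, -0.036, 0, 0], [0, 0, 0, 0.015, -0.036, 0, 0], [0, 0, 0, 0.015, -0.036, 0, 0], [0, 0, 0, 0, 0, 0, 0], [0, 0, 0, 0, 0, 0, 0]])

```text
t: 68.85
eef_pos: [0.5324, -0.034, 0.2053]
ee_rot: [3.134, 0.023, -0.014]
force: [0.6, 0.1, -0.4]
width: 0.0007
```

Call:
play_rows(targets=[[0.007, -0.022, 0.003, 0, 0.004, -0.03, 0], [0, 0, 0, 0, 0, -0.04, 0], [0, 0, 0, 0, 0, 0, 0]])

```text
t: 69.22
eef_pos: [0.5319, -0.028, 0.133]
ee_rot: [3.141, 0.001, -0.009]
force: [-0.1, 0.8, 1.0]
width: 0.0005
```

Call:
play_rows(targets=[[0, 0, 0, 0, 0, -0.02, 0], [0, 0, 0, 0, 0, -0.01, 0], [0, 0, 0, 0, 0, 0, 0], [0, 0, 0, 0, 0.005, 0, 0], [0, 0, 0, 0, 0.005, 0, 0], [0, 0, 0, 0, 0, 0, 0]])

```text
t: 69.97
eef_pos: [0.5357, -0.0149, 0.1085]
ee_rot: [3.141, -0.006, -0.005]
force: [0.8, 0.0, 0.1]
width: 0.0005
```

Call:
play_rows(targets=[[0, 0, 0, -0.002, 0.004, -0.004, 0], [0, 0, 0, 0, 0.004, 0, 0], [0, 0, 0, 0, 0.003, 0, 0], [0, 0, 0, 0, 0, 0, 0]])

```text
t: 70.47
eef_pos: [0.5333, -0.0054, 0.1045]
ee_rot: [3.138, -0.005, -0.004]
force: [0.4, -0.1, 0.1]
width: 0.0004
```

Call:
play_rows(targets=[[0, 0, 0, 0, 0.002, 0, 0], [0, 0, 0, 0, 0.002, 0, 0], [0, 0, 0, 0, 0.002, 0, 0], [0, 0, 0, 0, 0, 0, 0]])

```text
t: 70.97
eef_pos: [0.5333, -0.0056, 0.1047]
ee_rot: [3.128, -0.003, -0.004]
force: [-0.5, 1.1, 0.4]
width: 0.0006
```

Call:
play_rows(targets=[[0.01, 0, 0, 0, 0.006, 0, 0], [0, 0, 0, 0, 0.006, 0, 0], [0, 0, 0, 0, 0, 0, 0]])

```text
t: 71.35
eef_pos: [0.533, -0.0061, 0.1047]
ee_rot: [3.12, 0.002, -0.004]
force: [-0.5, 0.5, 0.4]
width: 0.0008
```

```bash
python3 - <<'E'
from h import *
print(get_state()['force'],get_state()['joint_efforts'].round(1))
cap('top','t23')
im,P,d,K,T=cloud('top','t23'); blobs(im,P,d,.085,.13,(.4,.7),(-.3,.05),minA=30)
E
```

```text
[-0.54687519  0.49876455  0.36694672] [ -0.6 -43.9  23.    6.1  -0.   -0.1]
blob px [480.3 154. ] A 69 zmed 0.1071 mid [ 0.6005 -0.1869] len 0.0315 yaw 1.5647 bgr [165. 176. 180.]
blob px [475.2 173.5] A 49 zmed 0.0948 mid [ 0.5566 -0.1757] len 0.0287 yaw 1.5663 bgr [192. 120.  91.]
blob px [424.3 196.6] A 47 zmed 0.0961 mid [ 0.5023 -0.0542] len 0.0276 yaw 1.564 bgr [187. 115.  85.]
blob px [450.4 196.7] A 46 zmed 0.0952 mid [ 0.5017 -0.1134] len 0.0277 yaw 1.5674 bgr [195. 125.  97.]
blob px [477.  196.8] A 45 zmed 0.0967 mid [ 0.501  -0.1748] len 0.0276 yaw 1.5385 bgr [196. 126. 101.]
```

View pics/t23.png

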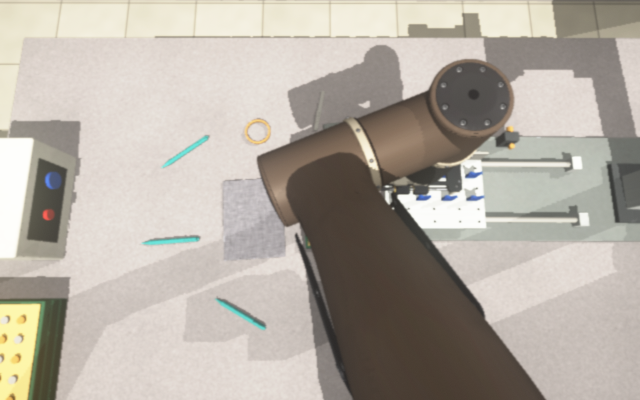

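Call:
play_rows(targets=[[0.02, 0, 0, 0, -0.008, 0, 0], [0, 0, 0, 0, -0.008, 0, 0], [0, 0, 0, 0, 0, 0.04, 0], [0, 0, 0, 0, 0, 0.06, 0], [0, 0, 0, -0.04, 0, 0.06, 0], [0, 0, 0, -0.04, 0, 0, 0], [0, 0, 0, 0, 0, 0, 0]])

```text
t: 72.28
eef_pos: [0.4561, -0.0194, 0.2605]
ee_rot: [-3.14, 0.002, -0.004]
force: [1.2, 0.2, 0.1]
width: 0.0003
```

```bash
python3 - <<'E'
from h import *
cap('top','t24');cap('wrist','w24');cap('scene','s24')
im,P,d,K,T=cloud('top','t24'); blobs(im,P,d,.085,.13,(.4,.7),(-.3,.05),minA=30)
E
```

```text
(no output)
```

View pics/t24.png

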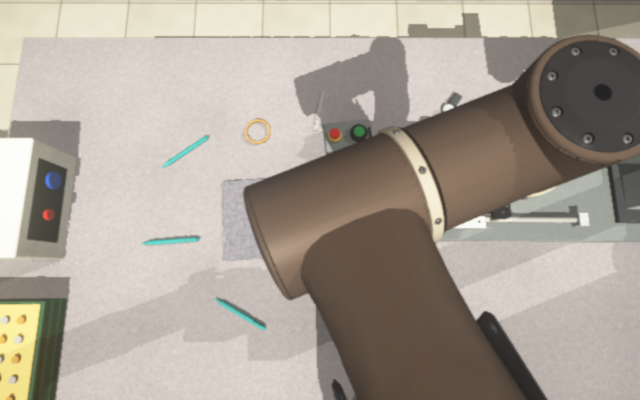

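View pics/s24.png

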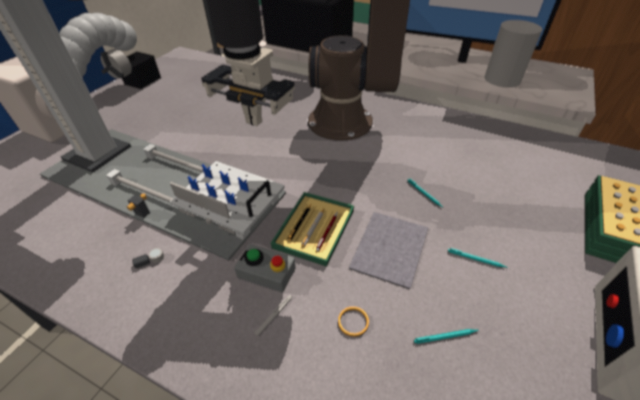

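```bash
python3 -c "
from station import *
print(job_done())"
```

```text
the job is handed in; nothing more can be done
None
```

The job is handed in at about 72 s of the 210 s allowed. All three pens (black, red, silver) were there and are now in the tray. The turquoise look-alikes were not touched.

**Loading:** I drew the carriage out to its stop and laid each pen on its own pair of rests. Each tail was pushed to contact with the stop plate, and depth readings put the tail ends within about 1 mm of it.

**Marking:** The carriage went in about 219.5 mm, beyond the 216 mm that counts as clicked home. I pressed start once, to the bottom, and the camera showed the button up again afterwards. The carriage stayed clicked in for more than 4 s before I drew it back out.

**Last checks:** The wrist camera shows the three pens about 39 mm apart on the foam, inside the tray walls. The loupe, tweezers and bangle look unmoved in the last pictures. A depth comparison of bangle and tweezers failed because the arm was in the way, so those two were judged by eye only.

**What disagreed or went wrong:**
- **Carriage not quite out:** after the marking pull-out, with the pens already in the tray, the top camera showed the carriage about 2 mm short of its outer stop. I pushed the handle out again, and the rests then read within 1 to 2 mm of the fully-out positions. After that final push I did not get a clear last view of the handle, because the arm hid it.
- **First grasp missed:** the first close on the silver pen was too high and caught nothing, so I opened and repeated it.
- **First pull:** the first pull-out met the carriage stop with about 51 N on the tool. That is under the 120 N wrist limit.

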